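# Return the impact sockets from the carry rail to their fitted cups

### The job

The four impact sockets came back from the job standing in any order on the posts of the aluminium carry rail. Put each one away in the storage rack, upright and fully down on the floor of the cup of its own colour (each cup is bored for its own socket), with its hexagon mouth still up, and let go of all of them. Do not knock a socket over, and leave the tape measure and the small red carton where they stand.

Things in the scene. Friction and masses are not known exactly. Their poses are not given: they have to be found in the camera images.
- green_socket: smallest of four deep impact sockets, about 130 g: upright steel cylinder 78 mm tall, 21 mm in diameter, with a green sleeve 23 mm wide from 30 mm up to its rim; hexagon mouth up. Origin: centre of its foot; z up. Stands on a post (8 mm thick, 18 mm high, loose in its foot) of the aluminium carry rail, a fixed bar 10 mm high, posts 62 mm apart: lift 20 mm straight up to free it.
- blue_socket: second smallest of four deep impact sockets, about 200 g: upright steel cylinder 78 mm tall, 27 mm in diameter, with a blue sleeve 29 mm wide from 30 mm up to its rim; hexagon mouth up. Origin: centre of its foot; z up. Stands on a post (8 mm thick, 18 mm high, loose in its foot) of the aluminium carry rail, a fixed bar 10 mm high, posts 62 mm apart: lift 20 mm straight up to free it.
- yellow_socket: second largest of four deep impact sockets, about 280 g: upright steel cylinder 78 mm tall, 33 mm in diameter, with a yellow sleeve 35 mm wide from 30 mm up to its rim; hexagon mouth up. Origin: centre of its foot; z up. Stands on a post (8 mm thick, 18 mm high, loose in its foot) of the aluminium carry rail, a fixed bar 10 mm high, posts 62 mm apart: lift 20 mm straight up to free it.
- red_socket: largest of four deep impact sockets, about 380 g: upright steel cylinder 78 mm tall, 39 mm in diameter, with a red sleeve 41 mm wide from 30 mm up to its rim; hexagon mouth up. Origin: centre of its foot; z up. Stands on a post (8 mm thick, 18 mm high, loose in its foot) of the aluminium carry rail, a fixed bar 10 mm high, posts 62 mm apart: lift 20 mm straight up to free it.
- green_cup: fixed black block 64 x 64 x 36 mm with a round green-lined seat for the green socket; one of four in a row, 66 mm apart, in the grey storage rack. Origin: centre of its underside; z up, y along the row. Seat on the z axis: floor 6 mm above the origin, bore 25.5 mm wide up to 16 mm, steeply flared to 39.5 mm at the top (36 mm). Larger sockets do not go in.
- blue_cup: fixed black block 64 x 64 x 36 mm with a round blue-lined seat for the blue socket; one of four in a row, 66 mm apart, in the grey storage rack. Origin: centre of its underside; z up, y along the row. Seat on the z axis: floor 6 mm above the origin, bore 31.5 mm wide up to 16 mm, steeply flared to 45.5 mm at the top (36 mm). Larger sockets do not go in.
- yellow_cup: fixed black block 64 x 64 x 36 mm with a round yellow-lined seat for the yellow socket; one of four in a row, 66 mm apart, in the grey storage rack. Origin: centre of its underside; z up, y along the row. Seat on the z axis: floor 6 mm above the origin, bore 37.5 mm wide up to 16 mm, steeply flared to 51.5 mm at the top (36 mm). Larger sockets do not go in.
- red_cup: fixed black block 64 x 64 x 36 mm with a round red-lined seat for the red socket; one of four in a row, 66 mm apart, in the grey storage rack. Origin: centre of its underside; z up, y along the row. Seat on the z axis: floor 6 mm above the origin, bore 43.5 mm wide up to 16 mm, steeply flared to 57.5 mm at the top (36 mm). Larger sockets do not go in.
- tape_measure: loose dark green tape measure, 32 x 79 x 62 mm, standing on the bench near the work; a bystander. Origin: centre of its underside.
- red_carton: loose small red carton, 46 x 53 x 56 mm, standing on the bench near the work; a bystander. Origin: centre of its underside.
Not all that is in view belongs to the job. Leave any turquoise look-alike of the yellow_socket alone.

How it is judged:
By the outcome, as a careful person would: the job done as asked, in the order asked, and still so for the second after the job is handed in, with the robot touching nothing.
It also fails if it takes over 96 s, if anything falls off the work surface, if the arm or the gripper's body presses on something with over 40 N, if the wrist force passes 120 N, or if a joint passes its speed limit or range.

### The arm

A 6-joint arm with a two-finger parallel gripper is mounted at the origin on a cart in front of the work surface, level with it; the furniture and walls round the work are solid. World frame = base frame: x ahead of the robot, y to its left, z up, the work surface at z = 0. Lengths are in m, angles in rad, forces in N, time in s.
With the tool pointing down it reaches from about 0.325 to 0.9 m from the base axis. Payload 6.1 kg.
Tool frame: the origin (TCP) lies between the finger pads; the fingertips stand 25 mm ahead of it and the grasp point (between the pads) lies 6 mm ahead of it (manip.tip_reach is the distance from the TCP to the fingertips, in m); z points along the fingers, y is the line along which they close (so a half turn about z gives the same grasp; the last joint's range is limited). The gripper opens to 85 mm and grips with 20 to 120 N. Pads are 22 mm wide; open, the fingers measure 114 mm over their backs; the gripper's body (76 mm by 85 mm) begins 54 mm behind the grasp point. The pads swing forward as they close: fully open they stand 13 mm farther back than shut.
Start: joints at [1.061, 0.22, 1.526, -0, 1.395, -0.126], TCP at [0.234, 0.58, 0.256] pointing down, gripper open.
Joint ranges: [-2.98, 2.98], [-0.91, 2.08], [0.09, 2.57], [-1.24, 4.39], [0.2, 2.65], [-2.68, 2.68]. Speed limits (rad/s): [2.57, 2.57, 3.01, 3.14, 3.14, 3.14].

### API

Orientations are given as a rotation vector (axis times angle).
In Python, from plant import manip, viewer, order gives the robot as it stands. The module is installed in compiled form; this text tells all that it offers.
- The arm moves only by the tool carry_out, never from a script. Its argument "commands" is a list of rows, each an object of numbers: "tx", "ty", "tz": the shift along the tool's x, y, z scaled (see below); "wx", "wy", "wz": the turn, a rotation vector about the tool's x, y, z scaled (see below); "fingers": the closure, from 0 (fully open) to 1 (shut). A call has 1 to 12 rows; each row is the pose to reach, as a shift and turn from the pose commanded when the call began, along the tool's axes at that moment, turning the shorter way round; what a row does not reach only later rows make up. The controller multiplies each number of a shift by 250 mm and each number of a turn by pi rad. A row lasts 1/10 s, in which the tool goes at most 50 mm and 8.59 degrees, less where a joint would pass 70% of its speed; a pose out of reach is approached as far as the arm can. A call with a number of a shift or a turn outside -1 to 1 is refused whole. A call with a gripper value outside its range is refused whole. The fingers move at their own pace and stop on an object; "force" is the grip in N (left out, the last holds). Time passes only in rows, so rows that repeat a pose let the fingers close. It gives the time, the measured TCP pose, the force, the opening and the grip force at its end, in the units of the state.
- manip.get_obs(): the state, without advancing time (a new reading comes with each control period).
- viewer.capture(name): name is "side" or "top"; returns the picture (420x560x3 uint8, blue, green, red); there is no depth.
- viewer.camera_model(name): a dict with "mtx" (3x3 intrinsics, pixels), "k1" (the pictures are not rectified: a ray, as slopes to the right and down, at radius r is drawn at 1 + k1 r^2 times it, then the intrinsics apply), "xyz" and "rotation" of the camera in the world. Camera axes: x right, y up, looking along -z (the intrinsics and any distortion apply to the point x, -y, -z); pixel columns grow to the right and rows downward; lengths in m; the calibration is good to about 2 mm. A picture is of the moment at which its call begins. camera_model takes no time and is no camera call.
- order.sign_off(): hands the job in; it is judged then, once.
Trained networks look in the newest picture that a camera, given by its name, has taken for a name from the list of things; names that differ only in an ending like _2 or _b are one class to them, and where a whole thing is asked for, a point or a joint stands for the part that bears it (a point fixed in the world has none). Each returns a list of dicts, best first, with "conf" (0 to 1); they miss things now and then, are a little off and sometimes report something else, mostly with a low value. They report only what shows in the picture. A call takes as long as a camera call. They do not tell look-alikes from the thing itself.
- viewer.silhouettes(label, camera): "mask" (420x560 bool, what is visible of it) and "centre" ([row, column] in pixels, amid what is visible of it).
The state is a dict: "clock": time; "joints": joint angles; "joint_vel": joint speeds; "joint_torque": joint torques, N m; "eef_pos": TCP position; "eef_rot": TCP orientation; "wrist_force": force on the tool from outside, world axes, zero at the start; "ft_torque": the same for the moment, N m; "gripper_width": finger opening in m; "grasp_force": force on a finger pad.
Only numpy, scipy, OpenCV 4.12 (cv2) and the standard library are available. Lean on these libraries where they do the work, as an engineer would, in place of code of your own. Each camera call takes 0.05 s, during which the arm holds its last target. There are 200 camera calls.

## Working session

There is one attempt and no reset: what is moved stays moved. The work goes in short steps, Python scripts to look and compute and a tool call to move; the robot and the scene stay as the last step left them, time stands still between calls to the robot, and variables do not carry over. Pictures are saved under pics/ and viewed, at most 14 in all, crops included, and the job is handed in when it is done.

Besides the shell and the picture viewer there is one more tool, called after "Request:" in YAML: its name, and indented under it one key for each argument. carry_out: Moves the arm, as the interface text tells. Shifts and turns lie within -1 to 1; 1 stands for 250 mm of shift or pi rad of turn. Its arguments: {"type":"object","properties":{"commands":{"type":"array"},"force":{"type":"number"}},"required":["commands"]}

```bash
mkdir -p pics
cat > h.py <<'E'
import numpy as np, cv2
from plant import manip, viewer, order
from scipy.spatial.transform import Rotation as R
def rot(m):
    r=np.array(m["rotation"],float)
    return r if r.shape==(3,3) else (R.from_rotvec(r).as_matrix() if r.size==3 else R.from_quat(r).as_matrix())
def ray(cam,px):  # px = (row,col)
    m=viewer.camera_model(cam); K=np.array(m["mtx"])
    d=np.array([(px[1]-K[0,2])/K[0,0],(px[0]-K[1,2])/K[1,1]]); s=d.copy()
    for _ in range(30): s=d/(1+m["k1"]*(s@s))
    v=rot(m)@np.array([s[0],-s[1],-1]); return np.array(m["xyz"]),v
def at_z(cam,px,z):
    o,v=ray(cam,px); return o+v*(z-o[2])/v[2]
def proj(cam,P):
    m=viewer.camera_model(cam); K=np.array(m["mtx"])
    q=(np.array(P)-np.array(m["xyz"]))@rot(m); s=np.array([q[0],-q[1]])/-q[2]; s=s*(1+m["k1"]*(s@s))
    return np.array([K[1,1]*s[1]+K[1,2],K[0,0]*s[0]+K[0,2]])
E
python3 - <<'E'
from h import *
for c in("top","side"):
    im=viewer.capture(c); cv2.imwrite(f"pics/{c}0.png",im); print(c,viewer.camera_model(c))
    for n in("green_socket","blue_socket","yellow_socket","red_socket","green_cup","blue_cup","yellow_cup","red_cup","tape_measure","red_carton"):
        for d in viewer.silhouettes(n,c): print(n,round(d["conf"],2),np.round(d["centre"],1),d["mask"].sum())
print(manip.get_obs())
E
```

```text
top {'mtx': array([[447.14899092,   0.        , 280.17596677],
       [  0.        , 447.14899092, 216.97537884],
       [  0.        ,   0.        ,   1.        ]]), 'k1': -0.08239423134992001, 'xyz': array([ 0.43735495, -0.14379316,  1.18613352]), 'rotation': array([ 0.10814283, -0.09415237, -1.54724148])}
green_socket 0.47 [250.8 345.1] 621
blue_socket 0.48 [217.2 223.6] 150
yellow_socket 0.69 [216.  197.2] 199
yellow_socket 0.52 [152.5 288.4] 447
yellow_socket 0.48 [249.3 215.1] 205
red_socket 0.84 [214.6 246.4] 241
green_cup 0.89 [255.6 369.2] 649
green_cup 0.2 [155.2 289. ] 458
blue_cup 0.72 [253.5 323.2] 641
yellow_cup 0.6 [255.3 396.5] 612
red_cup 0.58 [249.9 344. ] 630
tape_measure 0.59 [283.5 188.4] 381
red_carton 0.7 [154.9 289. ] 460
side {'mtx': array([[463.89166401,   0.        , 284.94236322],
       [  0.        , 463.89166401, 213.50953908],
       [  0.        ,   0.        ,   1.        ]]), 'k1': -0.0681162500212742, 'xyz': array([ 0.20516918, -0.90855183,  0.80534649]), 'rotation': array([ 0.84954027, -0.19301898, -0.4727029 ])}
green_socket 0.59 [165.3 231.2] 19
[... 529 characters left out ...]
, 'joints': array([ 1.06088335e+00,  2.20408198e-01,  1.52647984e+00,  2.31077271e-05,
        1.39467795e+00, -1.26096799e-01]), 'joint_vel': array([ 1.99969671e-03,  1.31800971e-04,  1.23981146e-04, -1.23574917e-03,
        1.37946062e-05,  1.48537846e-03]), 'joint_torque': array([-9.92199930e-04, -4.96857655e+01, -3.89736772e+01, -4.19697444e-04,
        1.06841326e-03, -1.54218935e-05]), 'eef_pos': array([0.23403817, 0.57953646, 0.25630525]), 'eef_rot': array([-5.99206900e-01, -3.08390533e+00, -5.09585142e-05]), 'wrist_force': array([ 0.34384056,  0.04003768, -0.38795604]), 'ft_torque': array([0.01207926, 0.02653248, 0.06281201]), 'grasp_force': 0.0, 'gripper_width': 0.08538652542594984}
```

View pics/top0.png

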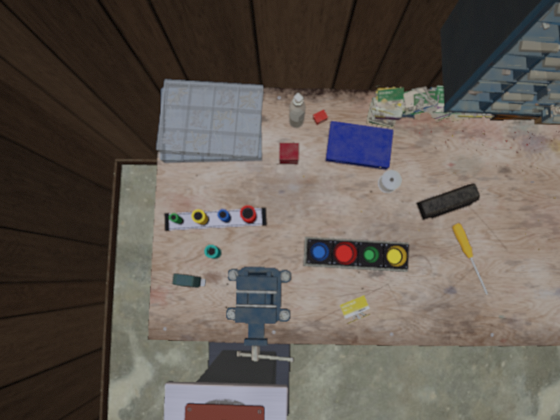

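View pics/side0.png

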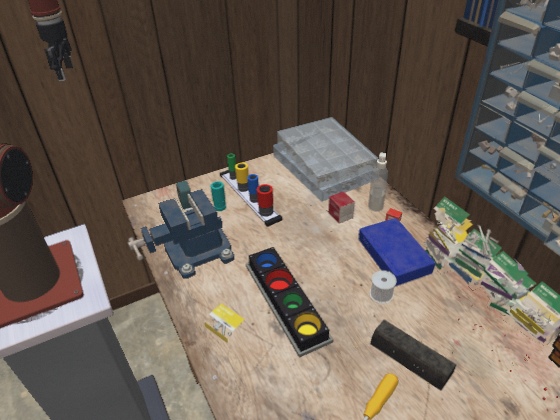

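The top view shows, on the rail, green (row 218, col 175), yellow (216,200), blue (215,224) and red (214,248). In the rack are the blue cup (253,319), red (253,345), green (255,371) and yellow (256,396). The yellow candidates are (216,200), on the rail with a yellow sleeve, and (252,212), a turquoise socket standing alone. The first is the real one. I'll confirm that in a crop and fit the poses.

```bash
cat > fit.py <<'E'
from h import *
from scipy.optimize import least_squares
HUE=dict(green=(45,75),blue=(100,130),yellow=(18,36),red=(170,190))
RAD=dict(green=.0115,blue=.0145,yellow=.0175,red=.0205)
def cmask(im,c,poly,pad=4):
    h=cv2.cvtColor(im,cv2.COLOR_BGR2HSV); H=h[...,0].astype(int); lo,hi=HUE[c]
    ok=((H>=lo)&(H<=hi))|((H+180>=lo)&(H+180<=hi))
    ok&=(h[...,1]>110)&(h[...,2]>45)
    roi=np.zeros(ok.shape,np.uint8); cv2.fillConvexPoly(roi,poly.astype(int),1); roi=cv2.dilate(roi,np.ones((2*pad+1,)*2))
    return ok&(roi>0)
def circ(p,r,z,n=40):
    t=np.linspace(0,2*np.pi,n,endpoint=False); return [(p[0]+r*np.cos(a),p[1]+r*np.sin(a),z) for a in t]
def hull(cam,pts):
    q=np.array([proj(cam,P)[::-1] for P in pts],np.float32); return cv2.convexHull(q)[:,0]
E
python3 - <<'E'
from fit import *
for c in("top","side"):
    im=cv2.imread(f"pics/{c}0.png")
    print(c,{k:np.round(at_z(c,p,z),3) for k,p,z in ([("g",(218,175),.088),("r",(214,248),.088),("bc",(253,319),.03),("yc",(256,396),.03)] if c=="top" else [("g",(156,231),.088),("r",(189,265),.088),("bc",(260,265),.03),("yc",(326,308),.03)])})
a=cv2.imread("pics/top0.png")[195:295,150:290]; b=cv2.imread("pics/side0.png")[140:360,170:345]
a=cv2.resize(a,None,fx=3,fy=3,interpolation=2); b=cv2.resize(b,None,fx=2,fy=2,interpolation=2)
o=np.zeros((440,780,3),np.uint8); o[:300,:420]=a; o[:440,425:775]=b
cv2.imwrite("pics/crop0.png",o)
E
```

```text
top {'g': array([0.572, 0.13 , 0.088]), 'r': array([ 0.586, -0.052,  0.088]), 'bc': array([ 0.496, -0.234,  0.03 ]), 'yc': array([ 0.492, -0.434,  0.03 ])}
side {'g': array([0.575, 0.129, 0.088]), 'r': array([ 0.59 , -0.055,  0.088]), 'bc': array([ 0.502, -0.226,  0.03 ]), 'yc': array([ 0.495, -0.432,  0.03 ])}
```

View pics/crop0.png

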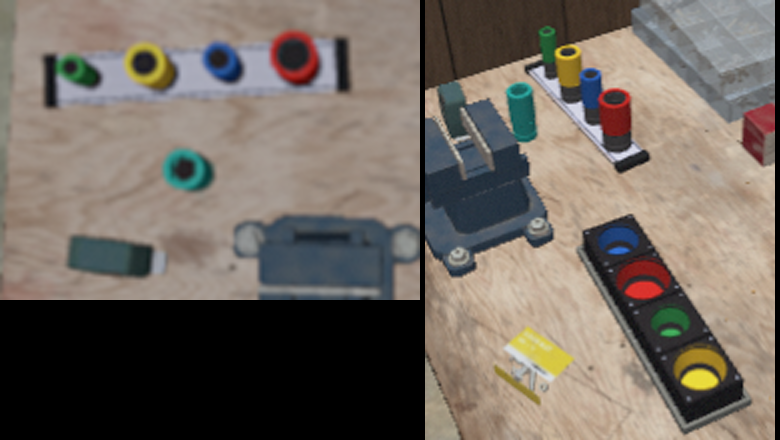

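The crop confirms it: the yellow-sleeved socket is on the rail at crop (65,148), and the turquoise one stands off the rail at (170,187). Now the sub-pixel pose fit.

```bash
cat >> fit.py <<'E'
DIRS=np.array([[np.cos(a),np.sin(a)] for a in np.linspace(0,2*np.pi,16,endpoint=False)])
def support(q): return (q@DIRS.T).max(0)
def msupport(m):
    n,l,st,ce=cv2.connectedComponentsWithStats(m.astype(np.uint8)); 
    i=1+st[1:,4].argmax(); q=np.argwhere(l==i)[:,::-1].astype(float); return support(q)+.4,st[i,4]
def sock(p,c,z0=.010): return circ(p,RAD[c],z0+.030)+circ(p,RAD[c],z0+.078)
CR=dict(green=.01975,blue=.02275,yellow=.02575,red=.02875)
def row(par,order_,pitch,i): 
    k=order_.index(i)-1.5; return np.array([par[0]+k*pitch*np.cos(par[2]),par[1]+k*pitch*np.sin(par[2])])
def fitrow(ims,order_,pitch,par,kind):
    for it in range(3):
        obs=[]
        for cam,im in ims.items():
            for c in order_:
                p=row(par,order_,pitch,c); pts=sock(p,c) if kind=="s" else circ(p,CR[c],par[3])
                m=cmask(im,c,hull(cam,pts),6 if it==0 else 3)
                if m.sum()>15: s,a=msupport(m); obs.append((cam,c,s,a))
        def f(x):
            r=[]
            for cam,c,s,a in obs:
                p=row(x,order_,pitch,c); pts=sock(p,c,x[3]) if kind=="s" else circ(p,CR[c],x[3])
                r.append(support(hull(cam,pts))-s)
            return np.concatenate(r)
        S=least_squares(f,par,loss="soft_l1",f_scale=.7,x_scale=[.01,.01,.05,.01]); par=S.x
    # per camera/colour centre residual in px
    for (cam,c,s,a),r in zip(obs,f(par).reshape(-1,16)): print(cam,c,a,"shift px",np.round(2*(r@DIRS)/16,2),"grow",round(r.mean(),2))
    return par
E
cat > run1.py <<'E'
from fit import *
ims={c:cv2.imread(f"pics/{c}0.png") for c in("top","side")}
so=["green","yellow","blue","red"]; co=["blue","red","green","yellow"]
for I in (ims,{"top":ims["top"]},{"side":ims["side"]}):
    print(list(I))
    a=fitrow(I,so,.062,[.58,.038,-np.pi/2+.07,.010],"s")
    b=fitrow(I,co,.066,[.496,-.333,-np.pi/2-.03,.040],"c")
    print("rail",np.round(a,4),"rack",np.round(b,4))
    for c in so: print(c,"socket",np.round(row(a,so,.062,c),4),"cup",np.round(row(b,co,.066,c),4))
E
python3 run1.py
```

```text
['top', 'side']Traceback (most recent call last):
  File "run1.py", line 6, in <module>
    a=fitrow(I,so,.062,[.58,.038,-np.pi/2+.07,.010],"s")
  File "fit.py", line 38, in fitrow
    S=least_squares(f,par,loss="soft_l1",f_scale=.7,x_scale=[.01,.01,.05,.01]); par=S.x
    return func(*args, **kwargs)
    vector_fun = VectorFunction(
        fun_wrapped,
    ...<6 lines>...
        workers=workers
    )
    self.J, dct = approx_derivative(
                  ~~~~~~~~~~~~~~~~~^
        self.fun_wrapped, self.x, f0=self.f, **finite_diff_options
        ^^^^^^^^^^^^^^^^^^^^^^^^^^^^^^^^^^^^^^^^^^^^^^^^^^^^^^^^^^
    )
    ^
    J, _nfev = _dense_difference(fun_wrapped, x0, f0, h,
               ~~~~~~~~~~~~~~~~~^^^^^^^^^^^^^^^^^^^^^^^^
                             use_one_sided, method,
                             ^^^^^^^^^^^^^^^^^^^^^^
                             mf)
                             ^^^
    df = [f_eval - f0 for f_eval in f_evals]
                                    ^^^^^^^
    f = np.atleast_1d(self.fun(x, *self.args, **self.kwargs))
                      ~~~~~~~~^^^^^^^^^^^^^^^^^^^^^^^^^^^^^^
    return np.atleast_1d(self.fun(x))
                         ~~~~~~~~^^^
    return self.f(x, *self.args, **self.kwargs)
           ~~~~~~^^^^^^^^^^^^^^^^^^^^^^^^^^^^^^
  File "fit.py", line 36, in f
    r.append(support(hull(cam,pts))-s)
                     ~~~~^^^^^^^^^
  File "fit.py", line 14, in hull
    q=np.array([proj(cam,P)[::-1] for P in pts],np.float32); return cv2.convexHull(q)[:,0]
                ~~~~^^^^^^^
  File "h.py", line 15, in proj
    m=viewer.camera_model(cam); K=np.array(m["mtx"])
ValueError: time passes only in moves, steps and waits
```

```bash
python3 - <<'E'
s=open('h.py').read()
s=s.replace("viewer.camera_model(cam)","CM(cam)").replace("def rot(m)","from functools import cache\n@cache\ndef CM(c): return viewer.camera_model(c)\ndef rot(m)",1)
open('h.py','w').write(s)
s=open('fit.py').read()
s=s.replace("r.append(support(hull(cam,pts))-s)","r.append(support(np.array([proj(cam,P)[::-1] for P in pts]))-s)")
open('fit.py','w').write(s)
E
python3 run1.py
```

```text
['top', 'side']
top green 69 shift px [ 0.49 -0.25] grow 0.38
top yellow 136 shift px [-0.22 -0.09] grow 0.34
top blue 87 shift px [-0.06 -0.32] grow 0.74
top red 148 shift px [0.02 0.07] grow 0.35
side green 111 shift px [-0.05  0.22] grow 0.44
side yellow 222 shift px [-0.16  0.19] grow 0.03
side blue 160 shift px [ 0.   -0.15] grow 0.6
side red 295 shift px [-0.07 -0.03] grow 0.16
top blue 286 shift px [ 0.23 -0.17] grow -0.78
top red 448 shift px [ 0.08 -0.22] grow -0.85
top green 197 shift px [ 0.11 -0.09] grow -0.39
top yellow 369 shift px [ 0.2  -0.16] grow -0.92
side blue 208 shift px [-0.25 -0.1 ] grow -0.62
side red 400 shift px [-0.09  0.3 ] grow -0.89
side green 140 shift px [-0.14  0.22] grow 0.36
side yellow 441 shift px [-0.19  0.03] grow -0.95
rail [ 0.5822  0.0422 -1.4908  0.01  ] rack [ 0.4965 -0.3333 -1.6104  0.0408]
green socket [0.5748 0.1349] cup [ 0.4952 -0.3663]
yellow socket [0.5797 0.0731] cup [ 0.4926 -0.4323]
blue socket [0.5847 0.0113] cup [ 0.5004 -0.2344]
red socket [ 0.5897 -0.0505] cup [ 0.4978 -0.3004]
['top']
top green 69 shift px [0.5  0.04] grow 0
[... 575 characters left out ...]
899 -0.05  ] cup [ 0.4964 -0.2966]
['side']
side green 111 shift px [0.25 0.26] grow 0.39
side yellow 222 shift px [0.05 0.2 ] grow -0.03
side blue 160 shift px [ 0.1  -0.19] grow 0.54
side red 295 shift px [-0.09 -0.13] grow 0.09
side blue 208 shift px [-0.24 -0.61] grow -0.5
side red 400 shift px [-0.02  0.13] grow -0.71
side green 140 shift px [0.01 0.44] grow 0.51
side yellow 441 shift px [0.1  0.74] grow -0.73
rail [ 0.5847  0.0474 -1.4931  0.0058] rack [ 0.4921 -0.3427 -1.6152  0.053 ]
green socket [0.5775 0.1401] cup [ 0.4906 -0.3756]
yellow socket [0.5823 0.0783] cup [ 0.4877 -0.4416]
blue socket [0.5871 0.0165] cup [ 0.4964 -0.2438]
red socket [ 0.5919 -0.0453] cup [ 0.4935 -0.3097]
```

```bash
cat > go.py <<'E'
import sys; from h import *
# usage: go.py x y z yangle [x y z yangle ...] : chained moves from measured pose
def step(p,Rm,q,a):
    T=np.array([[np.sin(a),np.cos(a),0],[-np.cos(a),np.sin(a),0],[0,0,-1.]])  # x=y×z, y, z down
    if abs(np.linalg.det(T)-1)>1e-6: T[:,0]*=-1
    d=Rm.T@(np.array(q)-p)/.25; w=R.from_matrix(Rm.T@T).as_rotvec()/np.pi
    print("t",np.round(d,4),"w",np.round(w,4)); return np.array(q),T
if __name__=="__main__":
    o=manip.get_obs(); p=o["eef_pos"]; Rm=R.from_rotvec(o["eef_rot"]).as_matrix()
    print(o["clock"],"pos",np.round(p,4),"y ang",np.round(np.arctan2(Rm[1,1],Rm[0,1]),4),"tilt",np.round(Rm[:2,2],4),"w",round(o["gripper_width"],4),np.round(o["wrist_force"],1))
    v=list(map(float,sys.argv[1:]))
    for i in range(0,len(v),4): p,Rm=step(p,Rm,v[i:i+3],v[i+3])
E
python3 go.py .4 .36 .22 .6  .575 .135 .20 .08 .575 .135 .072 .08
```

```text
1.1 pos [0.234  0.5795 0.2563] y ang 1.187 tilt [-0.  0.] w 0.0854 [ 0.3  0.  -0.4]
t [-0.9444 -0.5657  0.1452] w [ 0.     -0.      0.1868]
t [-1.1381  0.0696  0.08  ] w [0.     0.     0.1655]
t [0.    0.    0.512] w [0. 0. 0.]
```

Request:
carry_out:
  commands:
    - {"tx":-1,"ty":-0.6,"tz":0.14,"wz":0.19,"fingers":0}
    - {"tx":-1,"ty":-0.6,"tz":0.14,"wz":0.19,"fingers":0}
    - {"tx":-1,"ty":-0.6,"tz":0.14,"wz":0.19,"fingers":0}
    - {"tx":-1,"ty":-0.6,"tz":0.14,"wz":0.19,"fingers":0}
    - {"tx":-1,"ty":-0.6,"tz":0.14,"wz":0.19,"fingers":0}
    - {"tx":-1,"ty":-0.6,"tz":0.14,"wz":0.19,"fingers":0}
    - {"tx":-1,"ty":-0.6,"tz":0.14,"wz":0.19,"fingers":0}
    - {"tx":-1,"ty":-0.6,"tz":0.14,"wz":0.19,"fingers":0}
    - {"tx":-1,"ty":-0.6,"tz":0.14,"wz":0.19,"fingers":0}
  force: 40

```text
schema error: expected keys tx, ty, tz, wx, wy, wz, fingers
```

```bash
python3 go.py .555 .16 .20 .08  .575 .135 .20 .08
```

```text
1.1 pos [0.234  0.5795 0.2563] y ang 1.187 tilt [-0.  0.] w 0.0854 [ 0.3  0.  -0.4]
t [-1.8188 -1.0753  0.2252] w [ 0.     -0.      0.3524]
t [-0.1061  0.0718  0.    ] w [0. 0. 0.]
```

Request:
carry_out:
  commands:
    - {"tx":-1,"ty":-0.6,"tz":0.14,"wx":0,"wy":0,"wz":0.19,"fingers":0}
    - {"tx":-1,"ty":-0.6,"tz":0.14,"wx":0,"wy":0,"wz":0.19,"fingers":0}
    - {"tx":-1,"ty":-0.6,"tz":0.14,"wx":0,"wy":0,"wz":0.19,"fingers":0}
    - {"tx":-1,"ty":-0.6,"tz":0.14,"wx":0,"wy":0,"wz":0.19,"fingers":0}
    - {"tx":-1,"ty":-0.6,"tz":0.14,"wx":0,"wy":0,"wz":0.19,"fingers":0}
    - {"tx":-1,"ty":-0.6,"tz":0.14,"wx":0,"wy":0,"wz":0.19,"fingers":0}
    - {"tx":-1,"ty":-0.6,"tz":0.14,"wx":0,"wy":0,"wz":0.19,"fingers":0}
    - {"tx":-1,"ty":-0.6,"tz":0.14,"wx":0,"wy":0,"wz":0.19,"fingers":0}
  force: 40

```text
clock: 1.9
eef_pos: [0.4102, 0.3461, 0.2213]
eef_rot: [-1.483, -2.769, -0.0]
wrist_force: [0.2, -0.7, -0.6]
gripper_width: 0.0849
grasp_force: 0.0
```

```bash
python3 go.py .575 .135 .20 .08
```

```text
1.9 pos [0.4102 0.3461 0.2213] y ang 0.5874 tilt [-0.0003  0.0003] w 0.0849 [ 0.2 -0.7 -0.6]
t [-1.0683  0.0808  0.0848] w [-1.000e-04 -1.000e-04  1.615e-01]
```

Request:
carry_out:
  commands:
    - {"tx":-1,"ty":0.08,"tz":0.08,"wx":0,"wy":0,"wz":0.1615,"fingers":0}
    - {"tx":-1,"ty":0.08,"tz":0.08,"wx":0,"wy":0,"wz":0.1615,"fingers":0}
    - {"tx":-1,"ty":0.08,"tz":0.08,"wx":0,"wy":0,"wz":0.1615,"fingers":0}
    - {"tx":-1,"ty":0.08,"tz":0.08,"wx":0,"wy":0,"wz":0.1615,"fingers":0}
    - {"tx":-1,"ty":0.08,"tz":0.08,"wx":0,"wy":0,"wz":0.1615,"fingers":0}
    - {"tx":-1,"ty":0.08,"tz":0.08,"wx":0,"wy":0,"wz":0.1615,"fingers":0}
    - {"tx":-1,"ty":0.08,"tz":0.08,"wx":0,"wy":0,"wz":0.1615,"fingers":0}
    - {"tx":-1,"ty":0.08,"tz":0.08,"wx":0,"wy":0,"wz":0.1615,"fingers":0}

```text
clock: 2.7
eef_pos: [0.5647, 0.152, 0.2013]
eef_rot: [-2.125, -2.313, -0.0]
wrist_force: [-0.6, 1.0, 1.1]
gripper_width: 0.0855
grasp_force: 0.0
```

```bash
python3 go.py .575 .135 .15 .08 .575 .135 .072 .08
```

```text
2.7 pos [0.5647 0.152  0.2013] y ang 0.0845 tilt [-0.0005  0.0006] w 0.0855 [-0.6  1.   1.1]
t [-0.0714  0.0353  0.2052] w [-0.0001 -0.0002  0.0014]
t [0.    0.    0.312] w [0. 0. 0.]
```

Request:
carry_out:
  commands:
    - {"tx":-0.071,"ty":0.035,"tz":0.1,"wx":0,"wy":0,"wz":0.0014,"fingers":0}
    - {"tx":-0.071,"ty":0.035,"tz":0.2,"wx":0,"wy":0,"wz":0.0014,"fingers":0}
    - {"tx":-0.071,"ty":0.035,"tz":0.3,"wx":0,"wy":0,"wz":0.0014,"fingers":0}
    - {"tx":-0.071,"ty":0.035,"tz":0.4,"wx":0,"wy":0,"wz":0.0014,"fingers":0}
    - {"tx":-0.071,"ty":0.035,"tz":0.48,"wx":0,"wy":0,"wz":0.0014,"fingers":0}
    - {"tx":-0.071,"ty":0.035,"tz":0.517,"wx":0,"wy":0,"wz":0.0014,"fingers":0}
    - {"tx":-0.071,"ty":0.035,"tz":0.517,"wx":0,"wy":0,"wz":0.0014,"fingers":0}
    - {"tx":-0.071,"ty":0.035,"tz":0.517,"wx":0,"wy":0,"wz":0.0014,"fingers":0}

```text
clock: 3.5
eef_pos: [0.5759, 0.1343, 0.0731]
eef_rot: [2.131, 2.308, 0.002]
wrist_force: [-0.1, 0.5, 0.9]
gripper_width: 0.0854
grasp_force: 0.0
```

```bash
python3 go.py .575 .135 .072 .08
python3 - <<'E'
from h import *
ims=[viewer.capture(c) for c in("top","side")]
for c,i in zip(("top","side"),ims): cv2.imwrite(f"pics/{c}1.png",i)
a=cv2.resize(ims[0][190:250,140:270],None,fx=3,fy=3,interpolation=2); b=cv2.resize(ims[1][110:240,170:290],None,fx=3.3,fy=3.3,interpolation=2)
o=np.zeros((430,800,3),np.uint8); o[:a.shape[0],:a.shape[1]]=a; o[:b.shape[0],395:395+b.shape[1]]=b; cv2.imwrite("pics/crop1.png",o)
E
```

```text
3.5 pos [0.5759 0.1343 0.0731] y ang 0.0797 tilt [0.0013 0.0002] w 0.0854 [-0.1  0.5  0.9]
t [ 0.0032 -0.0035  0.0044] w [ 0.0004 -0.     -0.0001]
```

View pics/crop1.png

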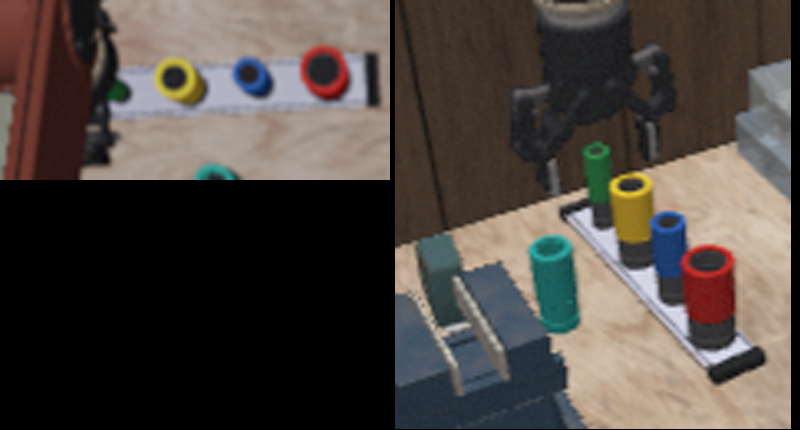

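The side crop shows the fingers straddling the green socket, tips at about crop (190,555) and (160,650) with the socket midway at (600,170). I'll close on it.

Request:
carry_out:
  commands:
    - {"tx":0,"ty":0,"tz":0,"wx":0,"wy":0,"wz":0,"fingers":1}
    - {"tx":0,"ty":0,"tz":0,"wx":0,"wy":0,"wz":0,"fingers":1}
    - {"tx":0,"ty":0,"tz":0,"wx":0,"wy":0,"wz":0,"fingers":1}
    - {"tx":0,"ty":0,"tz":0,"wx":0,"wy":0,"wz":0,"fingers":1}
    - {"tx":0,"ty":0,"tz":0,"wx":0,"wy":0,"wz":0,"fingers":1}
    - {"tx":0,"ty":0,"tz":0,"wx":0,"wy":0,"wz":0,"fingers":1}
    - {"tx":0,"ty":0,"tz":0,"wx":0,"wy":0,"wz":0,"fingers":1}
    - {"tx":0,"ty":0,"tz":0,"wx":0,"wy":0,"wz":0,"fingers":1}
    - {"tx":0,"ty":0,"tz":0,"wx":0,"wy":0,"wz":0,"fingers":1}
    - {"tx":0,"ty":0,"tz":0,"wx":0,"wy":0,"wz":0,"fingers":1}
  force: 40

```text
clock: 4.6
eef_pos: [0.5757, 0.1332, 0.0722]
eef_rot: [2.133, 2.307, 0.0]
wrist_force: [-0.6, -1.4, 2.5]
gripper_width: 0.0217
grasp_force: 39.2
```

```bash
python3 go.py .576 .134 .19 .08 .535 -.116 .19 .02 .4952 -.3663 .19 -.0396
```

```text
4.6 pos [0.5757 0.1332 0.0722] y ang 0.0783 tilt [ 0.0002 -0.0001] w 0.0217 [-0.6 -1.4  2.5]
t [ 0.003   0.0016 -0.4713] w [ 0.      0.     -0.0005]
t [-0.9837 -0.2434  0.    ] w [0.     0.     0.0191]
t [-0.9978 -0.1792  0.    ] w [0.    0.    0.019]
```

Request:
carry_out:
  commands:
    - {"tx":0,"ty":0,"tz":-0.04,"wx":0,"wy":0,"wz":0,"fingers":1}
    - {"tx":0,"ty":0,"tz":-0.12,"wx":0,"wy":0,"wz":0,"fingers":1}
    - {"tx":0,"ty":0,"tz":-0.22,"wx":0,"wy":0,"wz":0,"fingers":1}
    - {"tx":0,"ty":0,"tz":-0.34,"wx":0,"wy":0,"wz":0,"fingers":1}
    - {"tx":0,"ty":0,"tz":-0.43,"wx":0,"wy":0,"wz":0,"fingers":1}
    - {"tx":0,"ty":0,"tz":-0.47,"wx":0,"wy":0,"wz":0,"fingers":1}
    - {"tx":0,"ty":0,"tz":-0.47,"wx":0,"wy":0,"wz":0,"fingers":1}

```text
clock: 5.3
eef_pos: [0.5765, 0.1334, 0.1913]
eef_rot: [2.131, 2.305, 0.004]
wrist_force: [-0.2, 0.1, -2.3]
gripper_width: 0.0221
grasp_force: 39.2
```

Request:
carry_out:
  commands:
    - {"tx":-0.12,"ty":-0.03,"tz":0,"wx":0,"wy":0,"wz":0.019,"fingers":1}
    - {"tx":-0.3,"ty":-0.075,"tz":0,"wx":0,"wy":0,"wz":0.019,"fingers":1}
    - {"tx":-0.5,"ty":-0.125,"tz":0,"wx":0,"wy":0,"wz":0.019,"fingers":1}
    - {"tx":-0.7,"ty":-0.174,"tz":0,"wx":0,"wy":0,"wz":0.019,"fingers":1}
    - {"tx":-0.9,"ty":-0.223,"tz":0,"wx":0,"wy":0,"wz":0.019,"fingers":1}
    - {"tx":-0.984,"ty":-0.243,"tz":0,"wx":0,"wy":0,"wz":0.019,"fingers":1}
    - {"tx":-0.984,"ty":-0.243,"tz":0,"wx":0,"wy":0,"wz":0.019,"fingers":1}

```text
clock: 6.0
eef_pos: [0.5326, -0.1199, 0.1876]
eef_rot: [-2.204, -2.235, 0.003]
wrist_force: [-0.3, -0.0, -2.3]
gripper_width: 0.0222
grasp_force: 39.3
```

```bash
python3 go.py .4952 -.3663 .19 -.0396
```

```text
6.0 pos [ 0.5326 -0.1199  0.1876] y ang 0.0141 tilt [-0.003  0.   ] w 0.0222 [-0.3 -0.  -2.3]
t [-0.9834 -0.1635 -0.0092] w [-0.001   0.      0.0171]
```

Request:
carry_out:
  commands:
    - {"tx":-0.12,"ty":-0.02,"tz":0,"wx":0,"wy":0,"wz":0.017,"fingers":1}
    - {"tx":-0.3,"ty":-0.05,"tz":0,"wx":0,"wy":0,"wz":0.017,"fingers":1}
    - {"tx":-0.5,"ty":-0.083,"tz":0,"wx":0,"wy":0,"wz":0.017,"fingers":1}
    - {"tx":-0.7,"ty":-0.116,"tz":0,"wx":0,"wy":0,"wz":0.017,"fingers":1}
    - {"tx":-0.9,"ty":-0.15,"tz":0,"wx":0,"wy":0,"wz":0.017,"fingers":1}
    - {"tx":-0.983,"ty":-0.163,"tz":0,"wx":0,"wy":0,"wz":0.017,"fingers":1}
    - {"tx":-0.983,"ty":-0.163,"tz":0,"wx":0,"wy":0,"wz":0.017,"fingers":1}
    - {"tx":-0.983,"ty":-0.163,"tz":0,"wx":0,"wy":0,"wz":0.017,"fingers":1}
    - {"tx":-0.983,"ty":-0.163,"tz":0,"wx":0,"wy":0,"wz":0.017,"fingers":1}

```text
clock: 6.9
eef_pos: [0.4983, -0.3613, 0.1884]
eef_rot: [-2.257, -2.182, -0.001]
wrist_force: [0.6, -0.1, -1.6]
gripper_width: 0.0219
grasp_force: 39.4
```

```bash
cat > held.py <<'E'
import sys; from fit import *
# held socket pose from both cameras; sleeve fit with x,y,z(foot)
c=sys.argv[1]; o=manip.get_obs(); p=o["eef_pos"]
ims={k:viewer.capture(k) for k in("top","side")}
for k,i in ims.items(): cv2.imwrite(f"pics/{k}_h_{c}.png",i)
for sets in (("side",),("top","side")):
    x=np.array([p[0],p[1],p[2]-.062]); n=0
    for it in range(3):
        obs=[]
        for cam in sets:
            m=cmask(ims[cam],c,hull(cam,sock(x[:2],c,x[2])),5 if it==0 else 3)
            if m.sum()>25: s,a=msupport(m); obs.append((cam,s,a))
        if not obs: break
        free=3
        f=lambda y:np.concatenate([support(np.array([proj(cam,P)[::-1] for P in sock(y[:2],c,y[2])]))-s for cam,s,a in obs]+[(y-[p[0],p[1],p[2]-.062])/.004])
        x=least_squares(f,x,loss="soft_l1",f_scale=.7).x
    print(sets,[(q[0],q[2]) for q in obs],"held-TCP mm",np.round((x-p)*1000,1))
E
python3 held.py green; python3 go.py .4952 -.3663 .10 -.0396
```

```text
('side',) [('side', np.int32(190))] held-TCP mm [  2.6   0.5 -63. ]
('top', 'side') [('side', np.int32(190))] held-TCP mm [  2.6   0.5 -63. ]
7.0 pos [ 0.4986 -0.3614  0.1891] y ang -0.0328 tilt [-0.0005  0.0009] w 0.0214 [ 0.8  0.1 -1.4]
t [-0.0202 -0.0126  0.3564] w [-0.0002 -0.0003  0.0022]
```

Request:
carry_out:
  commands:
    - {"tx":-0.02,"ty":-0.013,"tz":0.06,"wx":0,"wy":0,"wz":0.002,"fingers":1}
    - {"tx":-0.02,"ty":-0.013,"tz":0.16,"wx":0,"wy":0,"wz":0.002,"fingers":1}
    - {"tx":-0.02,"ty":-0.013,"tz":0.26,"wx":0,"wy":0,"wz":0.002,"fingers":1}
    - {"tx":-0.02,"ty":-0.013,"tz":0.34,"wx":0,"wy":0,"wz":0.002,"fingers":1}
    - {"tx":-0.02,"ty":-0.013,"tz":0.356,"wx":0,"wy":0,"wz":0.002,"fingers":1}
    - {"tx":-0.02,"ty":-0.013,"tz":0.356,"wx":0,"wy":0,"wz":0.002,"fingers":1}
    - {"tx":-0.02,"ty":-0.013,"tz":0.356,"wx":0,"wy":0,"wz":0.002,"fingers":1}

```text
clock: 7.7
eef_pos: [0.4952, -0.3685, 0.1015]
eef_rot: [2.265, 2.175, 0.0]
wrist_force: [0.3, -0.3, -1.4]
gripper_width: 0.0219
grasp_force: 39.4
```

```bash
python3 go.py .4952 -.3663 .077 -.0396;  python3 - <<'E'
from h import *
ims=[viewer.capture(c) for c in("top","side")]
a=cv2.resize(ims[0][225:285,290:420],None,fx=3,fy=3,interpolation=2); b=cv2.resize(ims[1][230:350,230:340],None,fx=3.3,fy=3.3,interpolation=2)
o=np.zeros((430,800,3),np.uint8); o[:a.shape[0],:a.shape[1]]=a; o[:b.shape[0],395:395+b.shape[1]]=b; cv2.imwrite("pics/crop2.png",o)
E
```

```text
7.7 pos [ 0.4952 -0.3685  0.1015] y ang -0.0408 tilt [ 0.0011 -0.0011] w 0.0219 [ 0.3 -0.3 -1.4]
t [ 0.0087 -0.0006  0.098 ] w [ 0.0004  0.0003 -0.0004]
```

View pics/crop2.png

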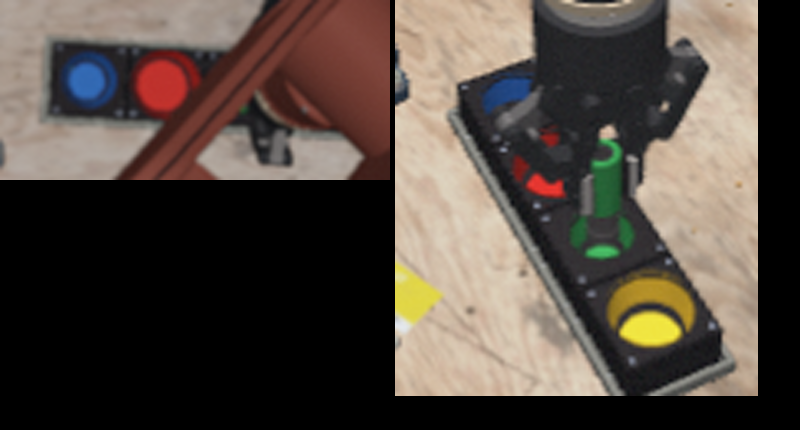

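The socket foot (side crop 602,238) is centred over the green cup opening (602,235). I'll go down.

Request:
carry_out:
  commands:
    - {"tx":0.008,"ty":0,"tz":0.02,"wx":0,"wy":0,"wz":0,"fingers":1}
    - {"tx":0.008,"ty":0,"tz":0.04,"wx":0,"wy":0,"wz":0,"fingers":1}
    - {"tx":0.008,"ty":0,"tz":0.06,"wx":0,"wy":0,"wz":0,"fingers":1}
    - {"tx":0.008,"ty":0,"tz":0.08,"wx":0,"wy":0,"wz":0,"fingers":1}
    - {"tx":0.008,"ty":0,"tz":0.098,"wx":0,"wy":0,"wz":0,"fingers":1}
    - {"tx":0.008,"ty":0,"tz":0.098,"wx":0,"wy":0,"wz":0,"fingers":1}
    - {"tx":0.008,"ty":0,"tz":0.098,"wx":0,"wy":0,"wz":0,"fingers":1}

```text
clock: 8.5
eef_pos: [0.4947, -0.3661, 0.0759]
eef_rot: [-2.266, -2.175, 0.0]
wrist_force: [0.3, 0.1, -1.8]
gripper_width: 0.0221
grasp_force: 39.4
```

Request:
carry_out:
  commands:
    - {"tx":0,"ty":0,"tz":0.006,"wx":0,"wy":0,"wz":0,"fingers":1}
    - {"tx":0,"ty":0,"tz":0.01,"wx":0,"wy":0,"wz":0,"fingers":1}
    - {"tx":0,"ty":0,"tz":0.01,"wx":0,"wy":0,"wz":0,"fingers":1}
    - {"tx":0,"ty":0,"tz":0.01,"wx":0,"wy":0,"wz":0,"fingers":1}

```text
clock: 8.9
eef_pos: [0.4947, -0.366, 0.0736]
eef_rot: [-2.267, -2.175, -0.0]
wrist_force: [0.5, 0.3, -1.5]
gripper_width: 0.0221
grasp_force: 39.4
```

Request:
carry_out:
  commands:
    - {"tx":0,"ty":0,"tz":0.004,"wx":0,"wy":0,"wz":0,"fingers":1}
    - {"tx":0,"ty":0,"tz":0.008,"wx":0,"wy":0,"wz":0,"fingers":1}
    - {"tx":0,"ty":0,"tz":0.008,"wx":0,"wy":0,"wz":0,"fingers":1}
    - {"tx":0,"ty":0,"tz":0.008,"wx":0,"wy":0,"wz":0,"fingers":1}

```text
clock: 9.3
eef_pos: [0.495, -0.3664, 0.0732]
eef_rot: [2.266, 2.175, -0.0]
wrist_force: [-3.8, 2.6, 8.6]
gripper_width: 0.0219
grasp_force: 40.6
```

Request:
carry_out:
  commands:
    - {"tx":0,"ty":0,"tz":0,"wx":0,"wy":0,"wz":0,"fingers":0}
    - {"tx":0,"ty":0,"tz":0,"wx":0,"wy":0,"wz":0,"fingers":0}
    - {"tx":0,"ty":0,"tz":0,"wx":0,"wy":0,"wz":0,"fingers":0}
    - {"tx":0,"ty":0,"tz":0,"wx":0,"wy":0,"wz":0,"fingers":0}
    - {"tx":0,"ty":0,"tz":0,"wx":0,"wy":0,"wz":0,"fingers":0}
    - {"tx":0,"ty":0,"tz":0,"wx":0,"wy":0,"wz":0,"fingers":0}
    - {"tx":0,"ty":0,"tz":0,"wx":0,"wy":0,"wz":0,"fingers":0}
    - {"tx":0,"ty":0,"tz":-0.1,"wx":0,"wy":0,"wz":0,"fingers":0}
    - {"tx":0,"ty":0,"tz":-0.25,"wx":0,"wy":0,"wz":0,"fingers":0}
    - {"tx":0,"ty":0,"tz":-0.4,"wx":0,"wy":0,"wz":0,"fingers":0}
    - {"tx":0,"ty":0,"tz":-0.45,"wx":0,"wy":0,"wz":0,"fingers":0}
    - {"tx":0,"ty":0,"tz":-0.45,"wx":0,"wy":0,"wz":0,"fingers":0}

```text
clock: 10.5
eef_pos: [0.4961, -0.3673, 0.187]
eef_rot: [2.263, 2.172, 0.0]
wrist_force: [0.8, 0.1, -0.0]
gripper_width: 0.0853
grasp_force: 0.0
```

```bash
python3 go.py .537 -.147 .185 .02 .5797 .0731 .185 .08 .5797 .0731 .072 .08
```

```text
10.5 pos [ 0.4961 -0.3673  0.187 ] y ang -0.041 tilt [ 0.004  -0.0038] w 0.0853 [ 0.8  0.1 -0. ]
t [0.887  0.1275 0.0052] w [ 0.0013  0.0012 -0.0194]
t [0.8768 0.1884 0.    ] w [ 0.      0.     -0.0191]
t [0.    0.    0.452] w [0. 0. 0.]
```

Request:
carry_out:
  commands:
    - {"tx":0.2,"ty":0.028,"tz":0,"wx":0,"wy":0,"wz":-0.0194,"fingers":0}
    - {"tx":0.4,"ty":0.057,"tz":0,"wx":0,"wy":0,"wz":-0.0194,"fingers":0}
    - {"tx":0.6,"ty":0.086,"tz":0,"wx":0,"wy":0,"wz":-0.0194,"fingers":0}
    - {"tx":0.8,"ty":0.115,"tz":0,"wx":0,"wy":0,"wz":-0.0194,"fingers":0}
    - {"tx":0.887,"ty":0.1275,"tz":0,"wx":0,"wy":0,"wz":-0.0194,"fingers":0}
    - {"tx":0.887,"ty":0.1275,"tz":0,"wx":0,"wy":0,"wz":-0.0194,"fingers":0}

```text
clock: 11.1
eef_pos: [0.5348, -0.142, 0.1815]
eef_rot: [-2.191, -2.245, 0.001]
wrist_force: [-0.7, -0.0, 0.1]
gripper_width: 0.0855
grasp_force: 0.0
```

Request:
carry_out:
  commands:
    - {"tx":0.2,"ty":0.043,"tz":0,"wx":0,"wy":0,"wz":-0.0191,"fingers":0}
    - {"tx":0.4,"ty":0.086,"tz":0,"wx":0,"wy":0,"wz":-0.0191,"fingers":0}
    - {"tx":0.6,"ty":0.129,"tz":0,"wx":0,"wy":0,"wz":-0.0191,"fingers":0}
    - {"tx":0.8,"ty":0.172,"tz":0,"wx":0,"wy":0,"wz":-0.0191,"fingers":0}
    - {"tx":0.877,"ty":0.188,"tz":0,"wx":0,"wy":0,"wz":-0.0191,"fingers":0}
    - {"tx":0.877,"ty":0.188,"tz":0,"wx":0,"wy":0,"wz":-0.0191,"fingers":0}
    - {"tx":0.877,"ty":0.188,"tz":0,"wx":0,"wy":0,"wz":-0.0191,"fingers":0}
    - {"tx":0.877,"ty":0.188,"tz":0,"wx":0,"wy":0,"wz":-0.0191,"fingers":0}

```text
clock: 11.9
eef_pos: [0.5779, 0.0727, 0.183]
eef_rot: [-2.132, -2.306, 0.002]
wrist_force: [0.4, 0.1, -0.4]
gripper_width: 0.0855
grasp_force: 0.0
```

```bash
python3 go.py .5797 .0731 .072 .08
```

```text
11.9 pos [0.5779 0.0727 0.183 ] y ang 0.0784 tilt [-0.0017 -0.0006] w 0.0855 [ 0.4  0.1 -0.4]
t [0.0013 0.0081 0.4439] w [-0.0006  0.0001 -0.0005]
```

Request:
carry_out:
  commands:
    - {"tx":0.001,"ty":0.007,"tz":0.12,"wx":0,"wy":0,"wz":0,"fingers":0}
    - {"tx":0.001,"ty":0.007,"tz":0.24,"wx":0,"wy":0,"wz":0,"fingers":0}
    - {"tx":0.001,"ty":0.007,"tz":0.36,"wx":0,"wy":0,"wz":0,"fingers":0}
    - {"tx":0.001,"ty":0.007,"tz":0.443,"wx":0,"wy":0,"wz":0,"fingers":0}
    - {"tx":0.001,"ty":0.007,"tz":0.443,"wx":0,"wy":0,"wz":0,"fingers":0}
    - {"tx":0.001,"ty":0.007,"tz":0.443,"wx":0,"wy":0,"wz":0,"fingers":0}
    - {"tx":0.001,"ty":0.007,"tz":0.443,"wx":0,"wy":0,"wz":0,"fingers":1}
    - {"tx":0.001,"ty":0.007,"tz":0.443,"wx":0,"wy":0,"wz":0,"fingers":1}
    - {"tx":0.001,"ty":0.007,"tz":0.443,"wx":0,"wy":0,"wz":0,"fingers":1}
    - {"tx":0.001,"ty":0.007,"tz":0.443,"wx":0,"wy":0,"wz":0,"fingers":1}
    - {"tx":0.001,"ty":0.007,"tz":0.443,"wx":0,"wy":0,"wz":0,"fingers":1}
    - {"tx":0.001,"ty":0.007,"tz":0.443,"wx":0,"wy":0,"wz":0,"fingers":1}
  force: 50

```text
clock: 13.1
eef_pos: [0.5806, 0.0747, 0.0743]
eef_rot: [2.13, 2.308, 0.001]
wrist_force: [-1.1, -0.4, 5.5]
gripper_width: 0.034
grasp_force: 49.2
```

```bash
python3 go.py .58 .073 .19 .08 .536 -.18 .19 .02 .4926 -.4323 .19 -.0396
```

```text
13.1 pos [0.5806 0.0747 0.0743] y ang 0.0801 tilt [ 0.0013 -0.0001] w 0.034 [-1.1 -0.4  5.5]
t [-0.0068 -0.0025 -0.4627] w [0.0004 0.0001 0.    ]
t [-0.9947 -0.2563  0.    ] w [0.     0.     0.0191]
t [-1.0055 -0.1937  0.    ] w [0.    0.    0.019]
```

Request:
carry_out:
  commands:
    - {"tx":0,"ty":0,"tz":0,"wx":0,"wy":0,"wz":0,"fingers":1}
    - {"tx":0,"ty":0,"tz":-0.04,"wx":0,"wy":0,"wz":0,"fingers":1}
    - {"tx":0,"ty":0,"tz":-0.12,"wx":0,"wy":0,"wz":0,"fingers":1}
    - {"tx":0,"ty":0,"tz":-0.22,"wx":0,"wy":0,"wz":0,"fingers":1}
    - {"tx":0,"ty":0,"tz":-0.34,"wx":0,"wy":0,"wz":0,"fingers":1}
    - {"tx":0,"ty":0,"tz":-0.44,"wx":0,"wy":0,"wz":0,"fingers":1}
    - {"tx":0,"ty":0,"tz":-0.48,"wx":0,"wy":0,"wz":0,"fingers":1}
    - {"tx":0,"ty":0,"tz":-0.48,"wx":0,"wy":0,"wz":0,"fingers":1}

```text
clock: 13.9
eef_pos: [0.5808, 0.0748, 0.1947]
eef_rot: [2.129, 2.307, 0.003]
wrist_force: [0.6, -0.9, -3.6]
gripper_width: 0.0341
grasp_force: 50.1
```

Request:
carry_out:
  commands:
    - {"tx":-0.12,"ty":-0.03,"tz":0,"wx":0,"wy":0,"wz":0.019,"fingers":1}
    - {"tx":-0.3,"ty":-0.077,"tz":0,"wx":0,"wy":0,"wz":0.019,"fingers":1}
    - {"tx":-0.5,"ty":-0.13,"tz":0,"wx":0,"wy":0,"wz":0.019,"fingers":1}
    - {"tx":-0.7,"ty":-0.18,"tz":0,"wx":0,"wy":0,"wz":0.019,"fingers":1}
    - {"tx":-0.9,"ty":-0.231,"tz":0,"wx":0,"wy":0,"wz":0.019,"fingers":1}
    - {"tx":-1,"ty":-0.257,"tz":0,"wx":0,"wy":0,"wz":0.019,"fingers":1}
    - {"tx":-1,"ty":-0.257,"tz":0,"wx":0,"wy":0,"wz":0.019,"fingers":1}

```text
clock: 14.6
eef_pos: [0.5339, -0.1833, 0.1909]
eef_rot: [-2.203, -2.237, 0.004]
wrist_force: [1.4, 0.1, -3.7]
gripper_width: 0.034
grasp_force: 50.2
```

```bash
python3 go.py .4926 -.4323 .19 -.0396
```

```text
14.6 pos [ 0.5339 -0.1833  0.1909] y ang 0.0154 tilt [-0.0035  0.    ] w 0.034 [ 1.4  0.1 -3.7]
t [-0.9934 -0.1806  0.0044] w [-0.0011  0.      0.0175]
```

Request:
carry_out:
  commands:
    - {"tx":-0.12,"ty":-0.02,"tz":0,"wx":0,"wy":0,"wz":0.017,"fingers":1}
    - {"tx":-0.3,"ty":-0.055,"tz":0,"wx":0,"wy":0,"wz":0.017,"fingers":1}
    - {"tx":-0.5,"ty":-0.091,"tz":0,"wx":0,"wy":0,"wz":0.017,"fingers":1}
    - {"tx":-0.7,"ty":-0.127,"tz":0,"wx":0,"wy":0,"wz":0.017,"fingers":1}
    - {"tx":-0.9,"ty":-0.164,"tz":0,"wx":0,"wy":0,"wz":0.017,"fingers":1}
    - {"tx":-0.993,"ty":-0.18,"tz":0,"wx":0,"wy":0,"wz":0.017,"fingers":1}
    - {"tx":-0.993,"ty":-0.18,"tz":0,"wx":0,"wy":0,"wz":0.017,"fingers":1}
    - {"tx":-0.993,"ty":-0.18,"tz":0,"wx":0,"wy":0,"wz":0.017,"fingers":1}
    - {"tx":-0.993,"ty":-0.18,"tz":0,"wx":0,"wy":0,"wz":0.017,"fingers":1}
    - {"tx":-0.993,"ty":-0.18,"tz":0,"wx":0,"wy":0,"wz":0.017,"fingers":1}

```text
clock: 15.6
eef_pos: [0.4965, -0.427, 0.1926]
eef_rot: [-2.255, -2.185, -0.001]
wrist_force: [-0.2, -0.1, -3.2]
gripper_width: 0.0344
grasp_force: 50.4
```

```bash
python3 go.py .4926 -.4323 .102 -.0396; python3 held.py yellow
```

```text
15.6 pos [ 0.4965 -0.427   0.1926] y ang -0.0313 tilt [-0.0007  0.0012] w 0.0344 [-0.2 -0.1 -3.2]
t [-0.0223 -0.0146  0.3626] w [-0.0002 -0.0004  0.0026]
('side',) [('side', np.int32(399))] held-TCP mm [  1.5  -2.6 -65.1]
('top', 'side') [('top', np.int32(96)), ('side', np.int32(399))] held-TCP mm [ 15.2  24.1 -99.4]
```

Request:
carry_out:
  commands:
    - {"tx":-0.015,"ty":-0.014,"tz":0.06,"wx":0,"wy":0,"wz":0.0026,"fingers":1}
    - {"tx":-0.015,"ty":-0.014,"tz":0.16,"wx":0,"wy":0,"wz":0.0026,"fingers":1}
    - {"tx":-0.015,"ty":-0.014,"tz":0.26,"wx":0,"wy":0,"wz":0.0026,"fingers":1}
    - {"tx":-0.015,"ty":-0.014,"tz":0.34,"wx":0,"wy":0,"wz":0.0026,"fingers":1}
    - {"tx":-0.015,"ty":-0.014,"tz":0.362,"wx":0,"wy":0,"wz":0.0026,"fingers":1}
    - {"tx":-0.015,"ty":-0.014,"tz":0.362,"wx":0,"wy":0,"wz":0.0026,"fingers":1}
    - {"tx":-0.015,"ty":-0.014,"tz":0.362,"wx":0,"wy":0,"wz":0.0026,"fingers":1}
    - {"tx":-0.015,"ty":-0.014,"tz":0.362,"wx":0,"wy":0,"wz":0.0026,"fingers":1}

```text
clock: 16.5
eef_pos: [0.4932, -0.4333, 0.1046]
eef_rot: [2.265, 2.173, -0.0]
wrist_force: [-0.9, 0.0, -3.5]
gripper_width: 0.0338
grasp_force: 50.4
```

```bash
python3 go.py .4926 -.4307 .077 -.0396;  python3 - <<'E'
from h import *
ims=[viewer.capture(c) for c in("top","side")]
a=cv2.resize(ims[0][225:285,290:420],None,fx=3,fy=3,interpolation=2); b=cv2.resize(ims[1][230:350,230:340],None,fx=3.3,fy=3.3,interpolation=2)
o=np.zeros((430,800,3),np.uint8); o[:a.shape[0],:a.shape[1]]=a; o[:b.shape[0],395:395+b.shape[1]]=b; cv2.imwrite("pics/crop3.png",o)
E
```

```text
16.5 pos [ 0.4932 -0.4333  0.1046] y ang -0.0414 tilt [ 0.002  -0.0022] w 0.0338 [-0.9  0.  -3.5]
t [ 0.0104 -0.0029  0.1103] w [ 0.0007  0.0007 -0.0006]
```

View pics/crop3.png

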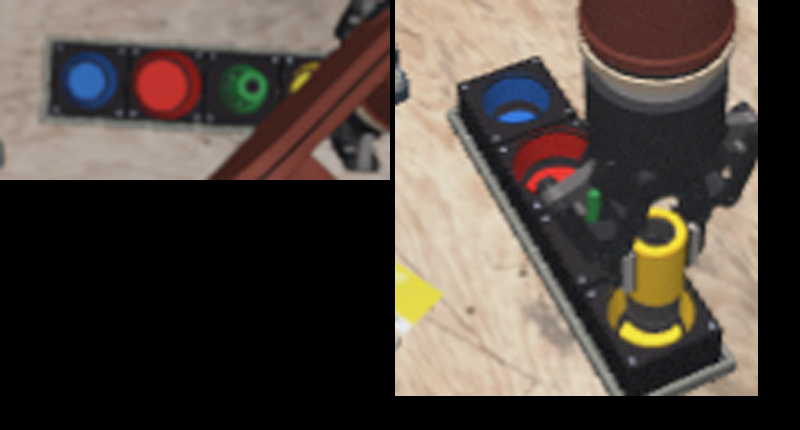

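The green socket stands in its cup (top crop 85,250), and yellow (side crop 652,320) is centred over its cup. I'll go down.

Request:
carry_out:
  commands:
    - {"tx":0.01,"ty":-0.002,"tz":0.02,"wx":0,"wy":0,"wz":0,"fingers":1}
    - {"tx":0.01,"ty":-0.002,"tz":0.04,"wx":0,"wy":0,"wz":0,"fingers":1}
    - {"tx":0.01,"ty":-0.002,"tz":0.06,"wx":0,"wy":0,"wz":0,"fingers":1}
    - {"tx":0.01,"ty":-0.002,"tz":0.08,"wx":0,"wy":0,"wz":0,"fingers":1}
    - {"tx":0.01,"ty":-0.002,"tz":0.1,"wx":0,"wy":0,"wz":0,"fingers":1}
    - {"tx":0.01,"ty":-0.002,"tz":0.105,"wx":0,"wy":0,"wz":0,"fingers":1}
    - {"tx":0.01,"ty":-0.002,"tz":0.11,"wx":0,"wy":0,"wz":0,"fingers":1}
    - {"tx":0.01,"ty":-0.002,"tz":0.11,"wx":0,"wy":0,"wz":0,"fingers":1}
    - {"tx":0.01,"ty":-0.002,"tz":0.11,"wx":0,"wy":0,"wz":0,"fingers":1}

```text
clock: 17.5
eef_pos: [0.4921, -0.43, 0.0755]
eef_rot: [2.267, 2.175, -0.0]
wrist_force: [-0.8, 0.0, -1.2]
gripper_width: 0.0343
grasp_force: 50.8
```

Request:
carry_out:
  commands:
    - {"tx":0,"ty":0,"tz":0.004,"wx":0,"wy":0,"wz":0,"fingers":1}
    - {"tx":0,"ty":0,"tz":0.004,"wx":0,"wy":0,"wz":0,"fingers":1}
    - {"tx":0,"ty":0,"tz":0.004,"wx":0,"wy":0,"wz":0,"fingers":1}

```text
clock: 17.8
eef_pos: [0.4921, -0.4302, 0.0754]
eef_rot: [2.266, 2.175, -0.0]
wrist_force: [-3.8, 2.5, 6.1]
gripper_width: 0.034
grasp_force: 51.3
```

Request:
carry_out:
  commands:
    - {"tx":0,"ty":0,"tz":0,"wx":0,"wy":0,"wz":0,"fingers":0}
    - {"tx":0,"ty":0,"tz":0,"wx":0,"wy":0,"wz":0,"fingers":0}
    - {"tx":0,"ty":0,"tz":0,"wx":0,"wy":0,"wz":0,"fingers":0}
    - {"tx":0,"ty":0,"tz":0,"wx":0,"wy":0,"wz":0,"fingers":0}
    - {"tx":0,"ty":0,"tz":0,"wx":0,"wy":0,"wz":0,"fingers":0}
    - {"tx":0,"ty":0,"tz":0,"wx":0,"wy":0,"wz":0,"fingers":0}
    - {"tx":0,"ty":0,"tz":0,"wx":0,"wy":0,"wz":0,"fingers":0}
    - {"tx":0,"ty":0,"tz":-0.1,"wx":0,"wy":0,"wz":0,"fingers":0}
    - {"tx":0,"ty":0,"tz":-0.25,"wx":0,"wy":0,"wz":0,"fingers":0}
    - {"tx":0,"ty":0,"tz":-0.4,"wx":0,"wy":0,"wz":0,"fingers":0}
    - {"tx":0,"ty":0,"tz":-0.45,"wx":0,"wy":0,"wz":0,"fingers":0}
    - {"tx":0,"ty":0,"tz":-0.45,"wx":0,"wy":0,"wz":0,"fingers":0}

```text
clock: 19.0
eef_pos: [0.4932, -0.4311, 0.19]
eef_rot: [2.263, 2.171, -0.0]
wrist_force: [-0.1, -0.7, -0.3]
gripper_width: 0.0855
grasp_force: 0.0
```

```bash
python3 go.py .5385 -.21 .185 .02 .5847 .0113 .185 .08
```

```text
19.0 pos [ 0.4932 -0.4311  0.19  ] y ang -0.0413 tilt [ 0.0038 -0.0043] w 0.0855 [-0.1 -0.7 -0.3]
t [0.8914 0.1445 0.0168] w [ 0.0012  0.0013 -0.0195]
t [0.8813 0.2025 0.    ] w [ 0.      0.     -0.0191]
```

Request:
carry_out:
  commands:
    - {"tx":0.2,"ty":0.032,"tz":0,"wx":0,"wy":0,"wz":-0.0195,"fingers":0}
    - {"tx":0.4,"ty":0.065,"tz":0,"wx":0,"wy":0,"wz":-0.0195,"fingers":0}
    - {"tx":0.6,"ty":0.097,"tz":0,"wx":0,"wy":0,"wz":-0.0195,"fingers":0}
    - {"tx":0.8,"ty":0.13,"tz":0,"wx":0,"wy":0,"wz":-0.0195,"fingers":0}
    - {"tx":0.89,"ty":0.1445,"tz":0,"wx":0,"wy":0,"wz":-0.0195,"fingers":0}
    - {"tx":0.89,"ty":0.1445,"tz":0,"wx":0,"wy":0,"wz":-0.0195,"fingers":0}

```text
clock: 19.6
eef_pos: [0.5366, -0.2048, 0.1841]
eef_rot: [-2.191, -2.245, 0.001]
wrist_force: [-0.1, -0.9, -0.2]
gripper_width: 0.0854
grasp_force: 0.0
```

Request:
carry_out:
  commands:
    - {"tx":0.2,"ty":0.046,"tz":0,"wx":0,"wy":0,"wz":-0.0191,"fingers":0}
    - {"tx":0.4,"ty":0.092,"tz":0,"wx":0,"wy":0,"wz":-0.0191,"fingers":0}
    - {"tx":0.6,"ty":0.138,"tz":0,"wx":0,"wy":0,"wz":-0.0191,"fingers":0}
    - {"tx":0.8,"ty":0.184,"tz":0,"wx":0,"wy":0,"wz":-0.0191,"fingers":0}
    - {"tx":0.881,"ty":0.2025,"tz":0,"wx":0,"wy":0,"wz":-0.0191,"fingers":0}
    - {"tx":0.881,"ty":0.2025,"tz":0,"wx":0,"wy":0,"wz":-0.0191,"fingers":0}
    - {"tx":0.881,"ty":0.2025,"tz":0,"wx":0,"wy":0,"wz":-0.0191,"fingers":0}
    - {"tx":0.881,"ty":0.2025,"tz":0,"wx":0,"wy":0,"wz":-0.0191,"fingers":0}

```text
clock: 20.4
eef_pos: [0.583, 0.0106, 0.1858]
eef_rot: [-2.132, -2.306, 0.002]
wrist_force: [-0.2, -0.2, -0.5]
gripper_width: 0.0854
grasp_force: 0.0
```

```bash
python3 go.py .5847 .0113 .072 .08
```

```text
20.4 pos [0.583  0.0106 0.1858] y ang 0.0785 tilt [-0.0016 -0.0004] w 0.0854 [-0.2 -0.2 -0.5]
t [0.0025 0.0076 0.4551] w [-0.0005  0.0001 -0.0005]
```

Request:
carry_out:
  commands:
    - {"tx":-0.004,"ty":0.003,"tz":0.12,"wx":0,"wy":0,"wz":0,"fingers":0}
    - {"tx":-0.004,"ty":0.003,"tz":0.24,"wx":0,"wy":0,"wz":0,"fingers":0}
    - {"tx":-0.004,"ty":0.003,"tz":0.36,"wx":0,"wy":0,"wz":0,"fingers":0}
    - {"tx":-0.004,"ty":0.003,"tz":0.46,"wx":0,"wy":0,"wz":0,"fingers":0}
    - {"tx":-0.004,"ty":0.003,"tz":0.46,"wx":0,"wy":0,"wz":0,"fingers":0}
    - {"tx":-0.004,"ty":0.003,"tz":0.46,"wx":0,"wy":0,"wz":0,"fingers":0}
    - {"tx":-0.004,"ty":0.003,"tz":0.46,"wx":0,"wy":0,"wz":0,"fingers":1}
    - {"tx":-0.004,"ty":0.003,"tz":0.46,"wx":0,"wy":0,"wz":0,"fingers":1}
    - {"tx":-0.004,"ty":0.003,"tz":0.46,"wx":0,"wy":0,"wz":0,"fingers":1}
    - {"tx":-0.004,"ty":0.003,"tz":0.46,"wx":0,"wy":0,"wz":0,"fingers":1}
    - {"tx":-0.004,"ty":0.003,"tz":0.46,"wx":0,"wy":0,"wz":0,"fingers":1}
    - {"tx":-0.004,"ty":0.003,"tz":0.46,"wx":0,"wy":0,"wz":0,"fingers":1}
  force: 45

```text
clock: 21.6
eef_pos: [0.5849, 0.0112, 0.0728]
eef_rot: [2.13, 2.308, 0.001]
wrist_force: [-0.8, 0.5, 5.3]
gripper_width: 0.028
grasp_force: 44.2
```

```bash
python3 go.py .5847 .0113 .19 .08 .5004 -.2344 .19 -.0396
```

```text
21.6 pos [0.5849 0.0112 0.0728] y ang 0.0801 tilt [ 0.0011 -0.0002] w 0.028 [-0.8  0.5  5.3]
t [ 2.00e-04 -1.00e-04 -4.69e-01] w [0.0004 0.0001 0.    ]
t [-0.9527 -0.4147  0.    ] w [0.     0.     0.0381]
```

Request:
carry_out:
  commands:
    - {"tx":0,"ty":0,"tz":0,"wx":0,"wy":0,"wz":0,"fingers":1}
    - {"tx":0,"ty":0,"tz":-0.04,"wx":0,"wy":0,"wz":0,"fingers":1}
    - {"tx":0,"ty":0,"tz":-0.12,"wx":0,"wy":0,"wz":0,"fingers":1}
    - {"tx":0,"ty":0,"tz":-0.22,"wx":0,"wy":0,"wz":0,"fingers":1}
    - {"tx":0,"ty":0,"tz":-0.34,"wx":0,"wy":0,"wz":0,"fingers":1}
    - {"tx":0,"ty":0,"tz":-0.44,"wx":0,"wy":0,"wz":0,"fingers":1}
    - {"tx":0,"ty":0,"tz":-0.48,"wx":0,"wy":0,"wz":0,"fingers":1}
    - {"tx":0,"ty":0,"tz":-0.48,"wx":0,"wy":0,"wz":0,"fingers":1}

```text
clock: 22.4
eef_pos: [0.5852, 0.0112, 0.1934]
eef_rot: [2.129, 2.307, 0.003]
wrist_force: [0.8, 0.1, -2.2]
gripper_width: 0.028
grasp_force: 44.6
```

Request:
carry_out:
  commands:
    - {"tx":-0.12,"ty":-0.052,"tz":0,"wx":0,"wy":0,"wz":0.019,"fingers":1}
    - {"tx":-0.3,"ty":-0.13,"tz":0,"wx":0,"wy":0,"wz":0.038,"fingers":1}
    - {"tx":-0.48,"ty":-0.209,"tz":0,"wx":0,"wy":0,"wz":0.038,"fingers":1}
    - {"tx":-0.66,"ty":-0.287,"tz":0,"wx":0,"wy":0,"wz":0.038,"fingers":1}
    - {"tx":-0.83,"ty":-0.361,"tz":0,"wx":0,"wy":0,"wz":0.038,"fingers":1}
    - {"tx":-0.953,"ty":-0.415,"tz":0,"wx":0,"wy":0,"wz":0.038,"fingers":1}
    - {"tx":-0.953,"ty":-0.415,"tz":0,"wx":0,"wy":0,"wz":0.038,"fingers":1}
    - {"tx":-0.953,"ty":-0.415,"tz":0,"wx":0,"wy":0,"wz":0.038,"fingers":1}
    - {"tx":-0.953,"ty":-0.415,"tz":0,"wx":0,"wy":0,"wz":0.038,"fingers":1}
    - {"tx":-0.953,"ty":-0.415,"tz":0,"wx":0,"wy":0,"wz":0.038,"fingers":1}

```text
clock: 23.4
eef_pos: [0.5, -0.2332, 0.191]
eef_rot: [-2.262, -2.178, 0.0]
wrist_force: [-0.1, 0.7, -2.3]
gripper_width: 0.0276
grasp_force: 44.7
```

```bash
python3 go.py .5004 -.2344 .102 -.0396
```

```text
23.4 pos [ 0.5    -0.2332  0.191 ] y ang -0.0378 tilt [-0.001   0.0009] w 0.0276 [-0.1  0.7 -2.3]
t [-0.0051  0.002   0.3562] w [-0.0003 -0.0003  0.0006]
```

Request:
carry_out:
  commands:
    - {"tx":-0.002,"ty":0.002,"tz":0.06,"wx":0,"wy":0,"wz":0,"fingers":1}
    - {"tx":-0.002,"ty":0.002,"tz":0.16,"wx":0,"wy":0,"wz":0,"fingers":1}
    - {"tx":-0.002,"ty":0.002,"tz":0.26,"wx":0,"wy":0,"wz":0,"fingers":1}
    - {"tx":-0.002,"ty":0.002,"tz":0.33,"wx":0,"wy":0,"wz":0,"fingers":1}
    - {"tx":-0.002,"ty":0.002,"tz":0.35,"wx":0,"wy":0,"wz":0,"fingers":1}
    - {"tx":-0.002,"ty":0.002,"tz":0.35,"wx":0,"wy":0,"wz":0,"fingers":1}
    - {"tx":-0.002,"ty":0.002,"tz":0.35,"wx":0,"wy":0,"wz":0,"fingers":1}
    - {"tx":-0.002,"ty":0.002,"tz":0.35,"wx":0,"wy":0,"wz":0,"fingers":1}

```text
clock: 24.2
eef_pos: [0.5013, -0.2355, 0.1056]
eef_rot: [2.263, 2.176, 0.001]
wrist_force: [0.2, 0.4, -2.5]
gripper_width: 0.0277
grasp_force: 44.8
```

```bash
python3 go.py .5004 -.2344 .074 -.0396;  python3 - <<'E'
from h import *
ims=[viewer.capture(c) for c in("top","side")]
a=cv2.resize(ims[0][225:285,290:420],None,fx=3,fy=3,interpolation=2); b=cv2.resize(ims[1][230:350,230:340],None,fx=3.3,fy=3.3,interpolation=2)
o=np.zeros((430,800,3),np.uint8); o[:a.shape[0],:a.shape[1]]=a; o[:b.shape[0],395:395+b.shape[1]]=b; cv2.imwrite("pics/crop4.png",o)
E
```

```text
24.2 pos [ 0.5013 -0.2355  0.1056] y ang -0.0392 tilt [ 0.002  -0.0013] w 0.0277 [ 0.2  0.4 -2.5]
t [ 0.0043 -0.0041  0.1263] w [0.0007 0.0004 0.0001]
```

View pics/crop4.png

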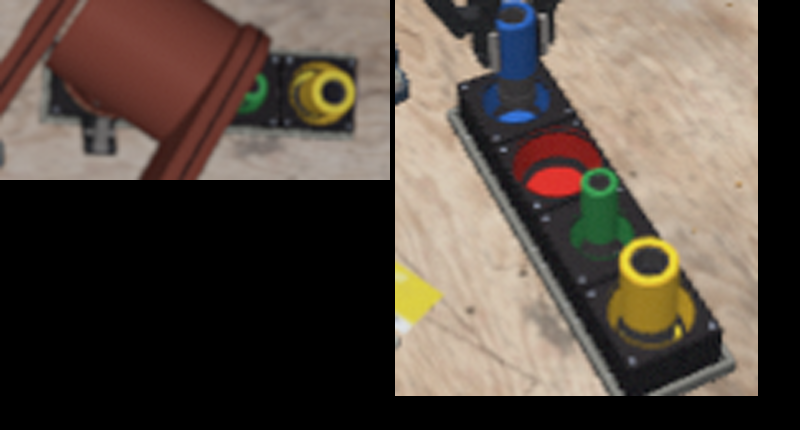

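Green (side crop 600,215) and yellow (650,290) stand seated, and blue (517,102) is centred over its cup. I'll go down.

Request:
carry_out:
  commands:
    - {"tx":0.003,"ty":-0.004,"tz":0.02,"wx":0,"wy":0,"wz":0,"fingers":1}
    - {"tx":0.003,"ty":-0.004,"tz":0.04,"wx":0,"wy":0,"wz":0,"fingers":1}
    - {"tx":0.003,"ty":-0.004,"tz":0.06,"wx":0,"wy":0,"wz":0,"fingers":1}
    - {"tx":0.003,"ty":-0.004,"tz":0.08,"wx":0,"wy":0,"wz":0,"fingers":1}
    - {"tx":0.003,"ty":-0.004,"tz":0.1,"wx":0,"wy":0,"wz":0,"fingers":1}
    - {"tx":0.003,"ty":-0.004,"tz":0.115,"wx":0,"wy":0,"wz":0,"fingers":1}
    - {"tx":0.003,"ty":-0.004,"tz":0.123,"wx":0,"wy":0,"wz":0,"fingers":1}
    - {"tx":0.003,"ty":-0.004,"tz":0.123,"wx":0,"wy":0,"wz":0,"fingers":1}
    - {"tx":0.003,"ty":-0.004,"tz":0.123,"wx":0,"wy":0,"wz":0,"fingers":1}

```text
clock: 25.2
eef_pos: [0.4996, -0.2344, 0.0739]
eef_rot: [2.265, 2.177, -0.0]
wrist_force: [-1.7, 0.4, 1.3]
gripper_width: 0.0282
grasp_force: 45.0
```

Touching the floor at the expected height. I'll press slightly and release.

Request:
carry_out:
  commands:
    - {"tx":0,"ty":0,"tz":0.004,"wx":0,"wy":0,"wz":0,"fingers":1}
    - {"tx":0,"ty":0,"tz":0.004,"wx":0,"wy":0,"wz":0,"fingers":1}
    - {"tx":0,"ty":0,"tz":0.004,"wx":0,"wy":0,"wz":0,"fingers":1}

```text
clock: 25.5
eef_pos: [0.4996, -0.2345, 0.0738]
eef_rot: [2.265, 2.177, -0.0]
wrist_force: [-4.7, 2.3, 8.5]
gripper_width: 0.0284
grasp_force: 46.1
```

Request:
carry_out:
  commands:
    - {"tx":0,"ty":0,"tz":0,"wx":0,"wy":0,"wz":0,"fingers":0}
    - {"tx":0,"ty":0,"tz":0,"wx":0,"wy":0,"wz":0,"fingers":0}
    - {"tx":0,"ty":0,"tz":0,"wx":0,"wy":0,"wz":0,"fingers":0}
    - {"tx":0,"ty":0,"tz":0,"wx":0,"wy":0,"wz":0,"fingers":0}
    - {"tx":0,"ty":0,"tz":0,"wx":0,"wy":0,"wz":0,"fingers":0}
    - {"tx":0,"ty":0,"tz":0,"wx":0,"wy":0,"wz":0,"fingers":0}
    - {"tx":0,"ty":0,"tz":0,"wx":0,"wy":0,"wz":0,"fingers":0}
    - {"tx":0,"ty":0,"tz":-0.1,"wx":0,"wy":0,"wz":0,"fingers":0}
    - {"tx":0,"ty":0,"tz":-0.25,"wx":0,"wy":0,"wz":0,"fingers":0}
    - {"tx":0,"ty":0,"tz":-0.4,"wx":0,"wy":0,"wz":0,"fingers":0}
    - {"tx":0,"ty":0,"tz":-0.45,"wx":0,"wy":0,"wz":0,"fingers":0}
    - {"tx":0,"ty":0,"tz":-0.45,"wx":0,"wy":0,"wz":0,"fingers":0}

```text
clock: 26.7
eef_pos: [0.5009, -0.2352, 0.1878]
eef_rot: [2.261, 2.174, 0.002]
wrist_force: [-0.3, 0.9, -0.6]
gripper_width: 0.0853
grasp_force: 0.0
```

```bash
python3 go.py .5897 -.0505 .185 .08
```

```text
26.7 pos [ 0.5009 -0.2352  0.1878] y ang -0.0394 tilt [ 0.0044 -0.0029] w 0.0853 [-0.3  0.9 -0.6]
t [0.7522 0.3258 0.0104] w [ 0.0014  0.001  -0.038 ]
```

Request:
carry_out:
  commands:
    - {"tx":0.18,"ty":0.078,"tz":0,"wx":0,"wy":0,"wz":-0.038,"fingers":0}
    - {"tx":0.36,"ty":0.156,"tz":0,"wx":0,"wy":0,"wz":-0.038,"fingers":0}
    - {"tx":0.54,"ty":0.234,"tz":0,"wx":0,"wy":0,"wz":-0.038,"fingers":0}
    - {"tx":0.7,"ty":0.303,"tz":0,"wx":0,"wy":0,"wz":-0.038,"fingers":0}
    - {"tx":0.752,"ty":0.326,"tz":0,"wx":0,"wy":0,"wz":-0.038,"fingers":0}
    - {"tx":0.752,"ty":0.326,"tz":0,"wx":0,"wy":0,"wz":-0.038,"fingers":0}
    - {"tx":0.752,"ty":0.326,"tz":0,"wx":0,"wy":0,"wz":-0.038,"fingers":0}
    - {"tx":0.752,"ty":0.326,"tz":0,"wx":0,"wy":0,"wz":-0.038,"fingers":0}
    - {"tx":0.752,"ty":0.326,"tz":0,"wx":0,"wy":0,"wz":-0.038,"fingers":0}

```text
clock: 27.6
eef_pos: [0.5878, -0.0511, 0.1848]
eef_rot: [-2.133, -2.306, 0.001]
wrist_force: [-0.1, 0.3, -0.2]
gripper_width: 0.0854
grasp_force: 0.0
```

```bash
python3 go.py .5897 -.0505 .072 .08
```

```text
27.6 pos [ 0.5878 -0.0511  0.1848] y ang 0.0778 tilt [-0.0005 -0.0002] w 0.0854 [-0.1  0.3 -0.2]
t [0.002  0.008  0.4512] w [-0.0001  0.0001 -0.0007]
```

Request:
carry_out:
  commands:
    - {"tx":0,"ty":0.004,"tz":0.12,"wx":0,"wy":0,"wz":0,"fingers":0}
    - {"tx":0,"ty":0.004,"tz":0.24,"wx":0,"wy":0,"wz":0,"fingers":0}
    - {"tx":0,"ty":0.004,"tz":0.36,"wx":0,"wy":0,"wz":0,"fingers":0}
    - {"tx":0,"ty":0.004,"tz":0.455,"wx":0,"wy":0,"wz":0,"fingers":0}
    - {"tx":0,"ty":0.004,"tz":0.455,"wx":0,"wy":0,"wz":0,"fingers":0}
    - {"tx":0,"ty":0.004,"tz":0.455,"wx":0,"wy":0,"wz":0,"fingers":0}
    - {"tx":0,"ty":0.004,"tz":0.455,"wx":0,"wy":0,"wz":0,"fingers":1}
    - {"tx":0,"ty":0.004,"tz":0.455,"wx":0,"wy":0,"wz":0,"fingers":1}
    - {"tx":0,"ty":0.004,"tz":0.455,"wx":0,"wy":0,"wz":0,"fingers":1}
    - {"tx":0,"ty":0.004,"tz":0.455,"wx":0,"wy":0,"wz":0,"fingers":1}
    - {"tx":0,"ty":0.004,"tz":0.455,"wx":0,"wy":0,"wz":0,"fingers":1}
    - {"tx":0,"ty":0.004,"tz":0.455,"wx":0,"wy":0,"wz":0,"fingers":1}
  force: 60

```text
clock: 28.8
eef_pos: [0.59, -0.0498, 0.0728]
eef_rot: [2.13, 2.307, 0.001]
wrist_force: [-2.9, -0.3, 7.1]
gripper_width: 0.0401
grasp_force: 59.8
```

```bash
python3 go.py .5897 -.0505 .19 .08 .4978 -.3004 .19 -.0396
```

```text
28.8 pos [ 0.59   -0.0498  0.0728] y ang 0.0801 tilt [ 0.0017 -0.0006] w 0.0401 [-2.9 -0.3  7.1]
t [-0.0032 -0.0008 -0.4689] w [0.0005 0.0002 0.    ]
t [-0.967  -0.4463  0.    ] w [0.     0.     0.0381]
```

Request:
carry_out:
  commands:
    - {"tx":0,"ty":0,"tz":0,"wx":0,"wy":0,"wz":0,"fingers":1}
    - {"tx":0,"ty":0,"tz":-0.04,"wx":0,"wy":0,"wz":0,"fingers":1}
    - {"tx":0,"ty":0,"tz":-0.12,"wx":0,"wy":0,"wz":0,"fingers":1}
    - {"tx":0,"ty":0,"tz":-0.22,"wx":0,"wy":0,"wz":0,"fingers":1}
    - {"tx":0,"ty":0,"tz":-0.34,"wx":0,"wy":0,"wz":0,"fingers":1}
    - {"tx":0,"ty":0,"tz":-0.44,"wx":0,"wy":0,"wz":0,"fingers":1}
    - {"tx":0,"ty":0,"tz":-0.5,"wx":0,"wy":0,"wz":0,"fingers":1}
    - {"tx":0,"ty":0,"tz":-0.5,"wx":0,"wy":0,"wz":0,"fingers":1}

```text
clock: 29.6
eef_pos: [0.5905, -0.0497, 0.1988]
eef_rot: [2.128, 2.306, 0.003]
wrist_force: [0.9, 0.3, -5.7]
gripper_width: 0.0396
grasp_force: 61.1
```

Request:
carry_out:
  commands:
    - {"tx":-0.12,"ty":-0.055,"tz":0,"wx":0,"wy":0,"wz":0.019,"fingers":1}
    - {"tx":-0.3,"ty":-0.138,"tz":0,"wx":0,"wy":0,"wz":0.038,"fingers":1}
    - {"tx":-0.48,"ty":-0.222,"tz":0,"wx":0,"wy":0,"wz":0.038,"fingers":1}
    - {"tx":-0.66,"ty":-0.305,"tz":0,"wx":0,"wy":0,"wz":0.038,"fingers":1}
    - {"tx":-0.84,"ty":-0.388,"tz":0,"wx":0,"wy":0,"wz":0.038,"fingers":1}
    - {"tx":-0.967,"ty":-0.446,"tz":0,"wx":0,"wy":0,"wz":0.038,"fingers":1}
    - {"tx":-0.967,"ty":-0.446,"tz":0,"wx":0,"wy":0,"wz":0.038,"fingers":1}
    - {"tx":-0.967,"ty":-0.446,"tz":0,"wx":0,"wy":0,"wz":0.038,"fingers":1}
    - {"tx":-0.967,"ty":-0.446,"tz":0,"wx":0,"wy":0,"wz":0.038,"fingers":1}
    - {"tx":-0.967,"ty":-0.446,"tz":0,"wx":0,"wy":0,"wz":0.038,"fingers":1}

```text
clock: 30.6
eef_pos: [0.4976, -0.298, 0.1955]
eef_rot: [-2.262, -2.178, -0.0]
wrist_force: [-0.2, -0.3, -4.4]
gripper_width: 0.0395
grasp_force: 61.5
```

```bash
python3 go.py .4978 -.2997 .104 -.0396
```

```text
30.6 pos [ 0.4976 -0.298   0.1955] y ang -0.0379 tilt [-0.001   0.0011] w 0.0395 [-0.2 -0.3 -4.4]
t [-0.0071  0.0013  0.3659] w [-0.0003 -0.0003  0.0005]
```

Request:
carry_out:
  commands:
    - {"tx":-0.003,"ty":0,"tz":0.06,"wx":0,"wy":0,"wz":0,"fingers":1}
    - {"tx":-0.003,"ty":0,"tz":0.16,"wx":0,"wy":0,"wz":0,"fingers":1}
    - {"tx":-0.003,"ty":0,"tz":0.26,"wx":0,"wy":0,"wz":0,"fingers":1}
    - {"tx":-0.003,"ty":0,"tz":0.34,"wx":0,"wy":0,"wz":0,"fingers":1}
    - {"tx":-0.003,"ty":0,"tz":0.36,"wx":0,"wy":0,"wz":0,"fingers":1}
    - {"tx":-0.003,"ty":0,"tz":0.36,"wx":0,"wy":0,"wz":0,"fingers":1}
    - {"tx":-0.003,"ty":0,"tz":0.36,"wx":0,"wy":0,"wz":0,"fingers":1}
    - {"tx":-0.003,"ty":0,"tz":0.36,"wx":0,"wy":0,"wz":0,"fingers":1}

```text
clock: 31.4
eef_pos: [0.4984, -0.3008, 0.1079]
eef_rot: [2.263, 2.175, 0.001]
wrist_force: [-0.5, 0.2, -4.3]
gripper_width: 0.0403
grasp_force: 61.5
```

```bash
python3 go.py .4978 -.2997 .074 -.0396;  python3 - <<'E'
from h import *
im=viewer.capture("side")
cv2.imwrite("pics/crop5.png",cv2.resize(im[220:350,230:340],None,fx=4,fy=4,interpolation=2))
E
```

```text
31.4 pos [ 0.4984 -0.3008  0.1079] y ang -0.0392 tilt [ 0.0022 -0.0018] w 0.0403 [-0.5  0.2 -4.3]
t [ 0.0044 -0.003   0.1354] w [0.0007 0.0005 0.0001]
```

View pics/crop5.png

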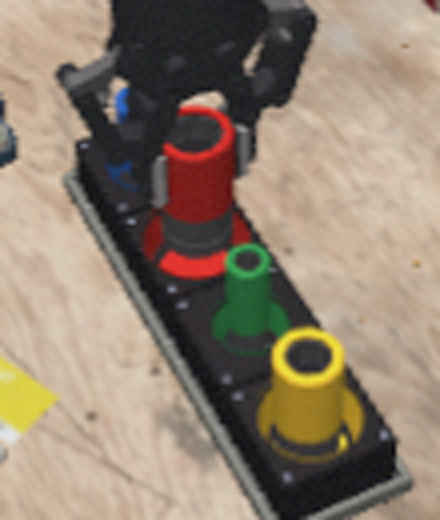

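Red (crop 197,235) is centred over its cup, and no neighbour is touched. I'll go down.

Request:
carry_out:
  commands:
    - {"tx":0.003,"ty":-0.003,"tz":0.02,"wx":0,"wy":0,"wz":0,"fingers":1}
    - {"tx":0.003,"ty":-0.003,"tz":0.04,"wx":0,"wy":0,"wz":0,"fingers":1}
    - {"tx":0.003,"ty":-0.003,"tz":0.06,"wx":0,"wy":0,"wz":0,"fingers":1}
    - {"tx":0.003,"ty":-0.003,"tz":0.08,"wx":0,"wy":0,"wz":0,"fingers":1}
    - {"tx":0.003,"ty":-0.003,"tz":0.1,"wx":0,"wy":0,"wz":0,"fingers":1}
    - {"tx":0.003,"ty":-0.003,"tz":0.12,"wx":0,"wy":0,"wz":0,"fingers":1}
    - {"tx":0.003,"ty":-0.003,"tz":0.131,"wx":0,"wy":0,"wz":0,"fingers":1}
    - {"tx":0.003,"ty":-0.003,"tz":0.131,"wx":0,"wy":0,"wz":0,"fingers":1}
    - {"tx":0.003,"ty":-0.003,"tz":0.131,"wx":0,"wy":0,"wz":0,"fingers":1}

```text
clock: 32.35
eef_pos: [0.4968, -0.2995, 0.0739]
eef_rot: [2.265, 2.177, -0.0]
wrist_force: [-2.6, 0.6, 0.2]
gripper_width: 0.0397
grasp_force: 62.1
```

Request:
carry_out:
  commands:
    - {"tx":0,"ty":0,"tz":0.004,"wx":0,"wy":0,"wz":0,"fingers":1}
    - {"tx":0,"ty":0,"tz":0.004,"wx":0,"wy":0,"wz":0,"fingers":1}
    - {"tx":0,"ty":0,"tz":0.004,"wx":0,"wy":0,"wz":0,"fingers":1}

```text
clock: 32.65
eef_pos: [0.4968, -0.2996, 0.0738]
eef_rot: [2.265, 2.177, -0.0]
wrist_force: [-4.7, 2.8, 6.4]
gripper_width: 0.0402
grasp_force: 62.8
```

Seated. I'll release, lift, and move back for a check.

Request:
carry_out:
  commands:
    - {"tx":0,"ty":0,"tz":0,"wx":0,"wy":0,"wz":0,"fingers":0}
    - {"tx":0,"ty":0,"tz":0,"wx":0,"wy":0,"wz":0,"fingers":0}
    - {"tx":0,"ty":0,"tz":0,"wx":0,"wy":0,"wz":0,"fingers":0}
    - {"tx":0,"ty":0,"tz":0,"wx":0,"wy":0,"wz":0,"fingers":0}
    - {"tx":0,"ty":0,"tz":0,"wx":0,"wy":0,"wz":0,"fingers":0}
    - {"tx":0,"ty":0,"tz":0,"wx":0,"wy":0,"wz":0,"fingers":0}
    - {"tx":0,"ty":0,"tz":0,"wx":0,"wy":0,"wz":0,"fingers":0}
    - {"tx":0,"ty":0,"tz":-0.1,"wx":0,"wy":0,"wz":0,"fingers":0}
    - {"tx":0,"ty":0,"tz":-0.25,"wx":0,"wy":0,"wz":0,"fingers":0}
    - {"tx":0,"ty":0,"tz":-0.4,"wx":0,"wy":0,"wz":0,"fingers":0}
    - {"tx":0,"ty":0,"tz":-0.5,"wx":0,"wy":0,"wz":0,"fingers":0}
    - {"tx":0,"ty":0,"tz":-0.5,"wx":0,"wy":0,"wz":0,"fingers":0}

```text
clock: 33.85
eef_pos: [0.499, -0.3012, 0.2028]
eef_rot: [2.258, 2.171, 0.002]
wrist_force: [0.7, 0.4, 0.5]
gripper_width: 0.0853
grasp_force: 0.0
```

Request:
carry_out:
  commands:
    - {"tx":0.2,"ty":0.06,"tz":-0.1,"wx":0,"wy":0,"wz":0,"fingers":0}
    - {"tx":0.4,"ty":0.12,"tz":-0.1,"wx":0,"wy":0,"wz":0,"fingers":0}
    - {"tx":0.6,"ty":0.18,"tz":-0.1,"wx":0,"wy":0,"wz":0,"fingers":0}
    - {"tx":0.8,"ty":0.24,"tz":-0.1,"wx":0,"wy":0,"wz":0,"fingers":0}
    - {"tx":1,"ty":0.3,"tz":-0.1,"wx":0,"wy":0,"wz":0,"fingers":0}
    - {"tx":1,"ty":0.3,"tz":-0.1,"wx":0,"wy":0,"wz":0,"fingers":0}
    - {"tx":1,"ty":0.3,"tz":-0.1,"wx":0,"wy":0,"wz":0,"fingers":0}
    - {"tx":1,"ty":0.3,"tz":-0.1,"wx":0,"wy":0,"wz":0,"fingers":0}

```text
clock: 34.65
eef_pos: [0.581, -0.053, 0.2217]
eef_rot: [-2.264, -2.177, 0.002]
wrist_force: [-0.8, -1.0, -1.3]
gripper_width: 0.0853
grasp_force: 0.0
```

Run:
```python
from fit import *
ims={c:viewer.capture(c) for c in("top","side")}
cups=dict(green=(.4952,-.3663),yellow=(.4926,-.4323),blue=(.5004,-.2344),red=(.4978,-.3004))
im=ims["side"].copy()
for c,p in cups.items():  # predicted rim outline of a seated socket
    q=np.array([proj("side",P)[::-1] for P in circ(p,RAD[c],.089)]); cv2.polylines(im,[np.round(q*4).astype(int)],True,(255,255,255),1,shift=2)
im=np.hstack([cv2.resize(v[220:350,230:340],None,fx=3.5,fy=3.5,interpolation=2) for v in (ims["side"],im)]); cv2.imwrite("pics/crop6.png",im)
cv2.imwrite("pics/side_end.png",ims["side"])
```

```text
(no output)
```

View pics/crop6.png

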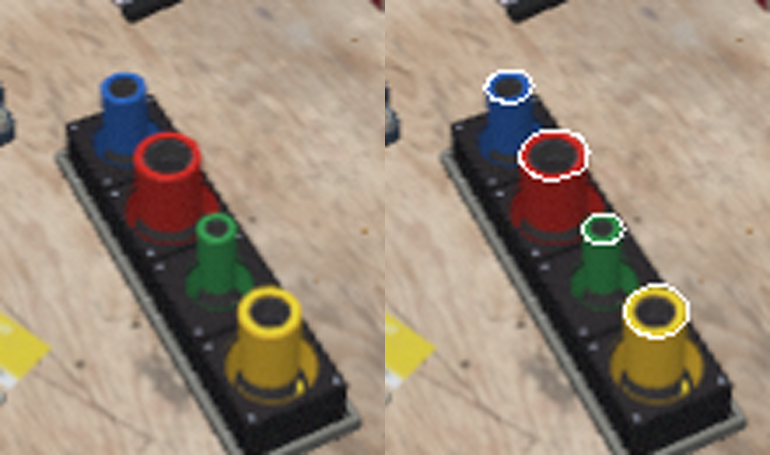

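View pics/side_end.png

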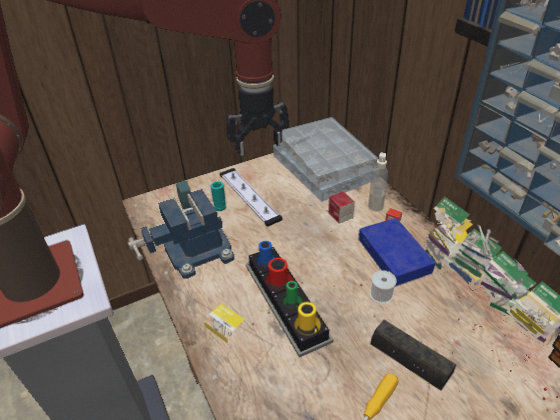

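All four sockets stand upright, mouth up, with their rims on the predicted seated outlines (blue 122,88; red 167,157; green 216,228; yellow 269,312 in the crop). The carton (207,342), tape measure and turquoise look-alike (195,218) haven't moved, and the arm is clear of everything.

```bash
python3 -c "
from plant import order; print(order.sign_off())"
```

```text
the job is handed in; nothing more can be done
None
```

All four sockets are upright and fully down in the cups of their own colour, mouths up and released, the bystanders are untouched, and the job is handed in at about 35 s of the 96 s allowed.

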